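Hook a filter cassette into the dust extractor's filter box

TASK

The flat blue filter box of the dust extractor needs its filter cassette fitted. First take out the small steel block that was left in its bay and set it down on the bench beside the box; then tuck the cassette's steel tongue under the box's yellow lip with the cassette tilted and swing it down until it lies flat, fully home in the bay, and swing the red catch round over its edge as far as it goes. Let go of everything and leave the pot, the mug and the micrometer where they stand.

Things in the scene. Friction and masses are not known exactly. Their poses are not given: they have to be found in the camera images.
- filter_box: Blue flat box fixed to the bench, open on top, rim 32 mm high. Origin at bench level under the bay; +x points to the lip end. Outer walls: x -81.5 to +103.5 mm, y +-53 mm. The seated cassette has the box's yaw and lies with its origin right over the box's, with 2.5 mm play either way along x, 3 mm along y.
- bay_floor (a point): Point on the bay's floor, 8 mm straight above the box's origin. The bay inside reaches from x = -65.5 to +89.5 mm and y = -43 to +43 mm of the box frame; its rim is 24 mm above this floor.
- lip_edge (a point): Middle of the lower edge of the yellow lip, at (75.5, 0, 22) mm in the box frame. The lip spans the bay's width from here to the end wall (x = 89.5 mm), its top level with the rim: a slot 14 mm high over the floor, 14 mm deep. The cassette is too long to go in flat: the tongue enters tilted, grip side towards the lip end, by 0.2 to 0.35 rad, the other end raised.
- cassette: Grey filter cassette with white pleats, about 0.22 kg, loose, lying on the bench grip up. Origin at the centre of the underside of its 126 (x) x 80 (y) x 24 mm (z) grey body. A steel tongue, 60 mm wide (y), 5 mm thick, level with the underside, sticks out of the +x end from x = 63 to 87 mm.
- tongue_tip (a point): Middle of the lower edge of the tongue's end, in the cassette frame at (87, 0, 0) mm.
- cassette_grip (a point): Point to pinch on the orange grip, in the cassette frame at (0, 0, 46) mm. The grip is an upright rib on the middle of the top, 56 mm long (x), 14 mm thick (y), from 24 to 62 mm above the underside; pinch it across y, from above.
- catch (a joint): Angle of the red swing catch on the wall opposite the lip (rad). It starts between 0 and 0.35, parked over that wall; it grows as the catch swings clockwise seen from above, over the edge of the seated cassette, to its stop at 1.74, where it points to the box's +x. Light friction (about 1 N at the post), stays where it is left..
- catch_post (a point): Point near the top of the catch's upright red post (10 mm round, 24 mm from the pivot axis, from 7.5 to 29.5 mm above the box's rim), 29.5 mm above the rim. Pinch the post from above and lead it round the pivot. The flat bar below it is 9 mm wide and reaches 31 mm from the pivot.
- catch_pivot (a point): Pivot axis of the catch at rim height, in the box frame at (-73.5, 30, 32) mm. At catch angle q the post lies from here in direction (sin(q - 0.17), cos(q - 0.17)) of the box's x, y.
- steel_block: Loose ground steel block with a small dark hole, 40 (x) x 22 (y) x 22 mm (z), about 0.15 kg, lying in the bay, its long side roughly across the box. Origin at the centre of its underside; pinch across y.
- pot: White pot holding small spanners, 75 mm across, 103 mm high, standing loose between box and cassette. Origin at the centre of its foot.
- mug: White mug with blue waves, loose, body 108 mm across and 106 mm high, its handle to its own -y, 146 mm overall along y. Origin at the foot, at the middle of the overall size.
- micrometer: Micrometer, loose, lying flat, 49 (x) x 128 (y) x 17 mm. Origin at the middle of its underside.
Things that resemble listed ones, but are neither listed nor needed, are in the scene too. What is meant by the steel_block is not turquoise, and is the smaller of those in its own colour.

How it is judged (in metres and radians):
On the way, in this order (a step that is already met when the one before it is completed fails the run):
1. the steel block lies on the bench outside the filter box, let go ((x of steel_block in the frame of filter_box below -0.091 m or x of steel_block in the frame of filter_box above 0.113 m or y of steel_block in the frame of filter_box below -0.063 m or y of steel_block in the frame of filter_box above 0.063 m) and height (world z) of steel_block between -0.01 and 0.02 m and contact force between the fingers and steel_block below 0.2 N), for 0.2 s.
2. the tongue is at least 4 mm under the lip with the cassette still tilted by more than 0.1 rad (x of tongue_tip in the frame of filter_box between 0.0795 and 0.092 m and z of tongue_tip in the frame of filter_box between 0.004 and 0.02 m and angle between cassette's own z axis and vertical above 0.1 rad), for 0.1 s.
At the end, for the whole second after the job is handed in: Cassette flat in the bay (tilt under 0.04 rad, underside within 3.5 mm of the floor), in line with the box, tongue 5 mm or more under the lip; catch over its edge, above 1.5 rad; steel block lying on the bench, its centre 10 mm or more outside the box walls; both at rest (value of joint catch above 1.5 rad and x of tongue_tip in the frame of filter_box between 0.0805 and 0.092 m and z of each of tongue_tip, cassette in the frame of filter_box below 0.0115 m and z of cassette in the frame of filter_box above 0.005 m and angle between cassette's own z axis and vertical below 0.04 rad and angle between the x axis of cassette and the x axis of filter_box, either way round below 0.08 rad and linear speed of each of cassette, steel_block below 0.02 m/s and (x of steel_block in the frame of filter_box below -0.091 m or x of steel_block in the frame of filter_box above 0.113 m or y of steel_block in the frame of filter_box below -0.063 m or y of steel_block in the frame of filter_box above 0.063 m) and height (world z) of steel_block between -0.01 and 0.02 m); the robot touches nothing.
It fails at once if the white pot is shifted by more than 30 mm or tipped (distance of pot from where it was at the start of the episode above 0.03 m or angle between pot's own z axis and vertical above 0.35 rad).
It fails at once if the mug is shifted by more than 30 mm or tipped (distance of mug from where it was at the start of the episode above 0.03 m or angle between mug's own z axis and vertical above 0.35 rad).
It fails at once if the micrometer is shifted by more than 30 mm or tipped (distance of micrometer from where it was at the start of the episode above 0.03 m or angle between micrometer's own z axis and vertical above 0.35 rad).
It also fails if it takes over 64 s, if anything falls off the work surface, if the arm or the gripper's body presses on something with over 40 N, if the wrist force passes 120 N, or if a joint passes its speed limit or range.

ROBOT

A 7-joint arm with a two-finger parallel gripper is mounted at the origin on a cart in front of the work surface, level with it; the furniture and walls round the work are solid. World frame = base frame: x ahead of the robot, y to its left, z up, the work surface at z = 0. Lengths are in mm, angles in degrees, forces in N, time in s.
With the tool pointing down it reaches from about 400 to 900 mm from the base axis. Payload 5.6 kg.
Tool frame: the origin (TCP) lies between the finger pads; the fingertips stand 22 mm ahead of it and the grasp point (between the pads) lies 3 mm ahead of it (finger_overhang is the z of the fingertips in the tool frame, in mm); z points along the fingers, y is the line along which they close (so a half turn about z gives the same grasp; the last joint's range is limited). The gripper opens to 92 mm and grips with 3 to 60 N. Pads are 20 mm wide; open, the fingers measure 128 mm over their backs; the gripper's body (75 mm by 189 mm) begins 69 mm behind the grasp point.
Start: joints at [-77.464, 26.786, -0.665, 91.828, 0.344, 61.387, -3.226], TCP at [168.274, 627.848, 213.292] pointing down, gripper open.
Joint ranges: [-144.91, 144.91], [-17.63, 115.5], [-89.93, 88.59], [15.96, 139.68], [-74.01, 254.01], [8.47, 105.57], [-167.45, 167.45]. Speed limits (degrees/s): [147.25, 147.25, 180, 180, 180, 180, 180].

INTERFACE

Orientations are given as a 3x3 rotation matrix whose columns are the frame's x, y, z axes.
In Python, from workcell import * gives the robot as it stands.
- The arm moves only by the tool apply_moves, never from a script. Its argument "commands" is a list of rows, each a list of 3 entries, a list of its own where there are three numbers: the shift along the tool's x, y, z in m, then the turn about the tool's z in degrees, then the opening, from -1 (shut) to 1 (fully open). A call has 1 to 12 rows; each row is the pose to reach, as a shift and turn from the pose commanded when the call began, along the tool's axes at that moment; what a row does not reach only later rows make up. A row lasts 1/8 s, in which the tool goes at most 62.5 mm and 10.7 degrees, less where a joint would pass 70% of its speed; a pose out of reach is approached as far as the arm can. A call with a gripper value outside its range is refused whole. The fingers move at their own pace and stop on an object; "squeeze" is the grip in N (left out, the last holds). Time passes only in rows, so rows that repeat a pose let the fingers close. It gives the time, the measured TCP pose, the force, the opening and the grip force at its end, in the units of the state.
- get_obs(): the state, without advancing time (a new reading comes with each control period).
- grab_frame(name): name is "scene" or "top" or "wrist"; returns a dict with "img" (420x560x3 uint8, red, green, blue), "fx", "fy", "cx", "cy" (pixels), "origin" and "attitude" of the camera in the world. Camera axes: x right, y up, looking along -z (the intrinsics and any distortion apply to the point x, -y, -z); pixel columns grow to the right and rows downward; lengths in mm; the calibration is good to about 2 mm. A picture is of the moment at which its call begins. There is no depth.
- finish_job(): hands the job in; it is judged then, once.
The state is a dict: "t": time; "qpos": joint angles; "joint_velocities": joint speeds; "joint_torque": joint torques, N m; "tool_pos": TCP position; "tcp_rot": TCP orientation; "force": force on the tool from outside, world axes, zero at the start; "wrist_torque": the same for the moment, N m; "grip_width": finger opening in mm; "gripper_force": force on a finger pad.
Only numpy, scipy, OpenCV 4.12 (cv2) and the standard library are available. Lean on these libraries where they do the work, as an engineer would, in place of code of your own. Each camera call takes 0.05 s, during which the arm holds its last target. There are 200 camera calls.

## Working session

There is one attempt and no reset: what is moved stays moved. The work goes in short steps, Python scripts to look and compute and a tool call to move; the robot and the scene stay as the last step left them, time stands still between calls to the robot, and variables do not carry over. Pictures are saved under pics/ and viewed, at most 10 in all, crops included, and the job is handed in when it is done.

Besides the shell and the picture viewer there is one more tool, called after "Call:" by a JSON object that holds its "method" and its "body". apply_moves: Moves the arm, as the interface text tells. Its arguments: {"type":"object","properties":{"commands":{"type":"array"},"squeeze":{"type":"number"}},"required":["commands"]}

```bash
ls; mkdir -p pics
python3 - <<'E'
from workcell import *
import cv2,numpy as np
o=get_obs();print(o['t'],o['tool_pos'],np.round(o['tcp_rot'],3),o['grip_width'])
for n in ["scene","top","wrist"]:
    f=grab_frame(n);cv2.imwrite(f"pics/{n}0.png",f['img'][:,:,::-1])
    print(n,{k:np.round(v,3).tolist() for k,v in f.items() if k!='img'})
E
```

```text
pics
0.0 [168.15976714 627.26674454 212.33305066] [[-0.966  0.259 -0.   ]
 [ 0.259  0.966 -0.002]
 [-0.    -0.002 -1.   ]] 91.59034903141965
scene {'fx': 455.56, 'fy': 455.56, 'cx': 282.23, 'cy': 213.288, 'origin': [-57.821, -324.905, 546.105], 'attitude': [[0.446, 0.495, -0.745], [-0.895, 0.25, -0.37], [0.003, 0.832, 0.555]]}
top {'fx': 485.276, 'fy': 485.276, 'cx': 282.612, 'cy': 208.679, 'origin': [502.463, 2.423, 1019.24], 'attitude': [[0.012, 0.996, -0.087], [-1.0, 0.011, -0.014], [-0.013, 0.087, 0.996]]}
wrist {'fx': 363.08, 'fy': 363.08, 'cx': 278.889, 'cy': 210.999, 'origin': [103.881, 645.808, 383.93], 'attitude': [[0.259, -0.939, -0.227], [0.966, 0.251, 0.063], [-0.002, -0.236, 0.972]]}
```

View pics/top0.png

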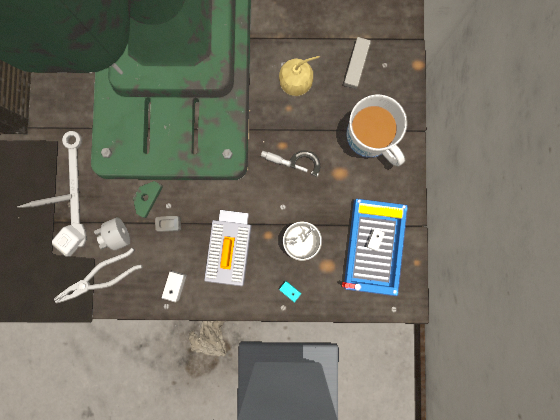

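View pics/scene0.png

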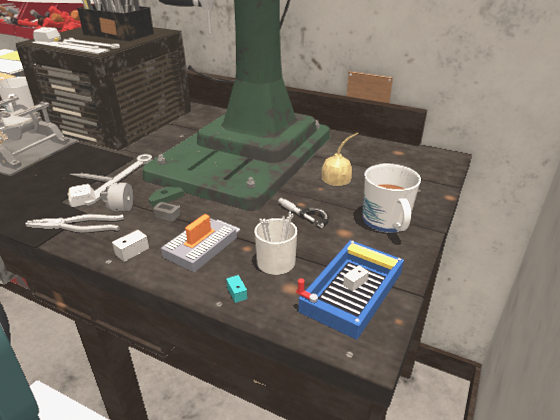

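The top view has the box at about px (376,247) with the yellow lip up (+x), the block inside at (376,238) and the red catch at (348,286). The cassette is at (228,252) with its tongue up, the pot at (302,241), the micrometer at (290,158) and the mug at (377,128). The scene view agrees.

```bash
cat > h.py <<'E'
import numpy as np,cv2
from scipy.optimize import minimize
def proj(f,P):
    R=np.array(f['attitude']);p=(np.atleast_2d(P)-f['origin'])@R
    return np.c_[f['cx']+f['fx']*p[:,0]/-p[:,2], f['cy']+f['fy']*-p[:,1]/-p[:,2]]
def ray(f,uv):
    d=np.array([(uv[0]-f['cx'])/f['fx'],-(uv[1]-f['cy'])/f['fy'],-1.]);return np.array(f['attitude'])@d
def onz(f,uv,z):
    d=ray(f,uv);o=np.array(f['origin']);return o+d*(z-o[2])/d[2]
def tri(fs,uvs):
    A=np.zeros((3,3));b=np.zeros(3)
    for f,uv in zip(fs,uvs):
        d=ray(f,uv);d/=np.linalg.norm(d);M=np.eye(3)-np.outer(d,d);A+=M;b+=M@np.array(f['origin'])
    return np.linalg.solve(A,b)
def hsv(f,lo,hi,roi=None):
    h=cv2.cvtColor(f['img'],cv2.COLOR_RGB2HSV);m=cv2.inRange(h,np.array(lo),np.array(hi))
    n,l,s,c=cv2.connectedComponentsWithStats(m)
    if roi is not None:
        k=np.zeros_like(m);x0,y0,x1,y1=roi;k[y0:y1,x0:x1]=255;m&=k
    return m
def biggest(m):
    n,l,s,c=cv2.connectedComponentsWithStats(m);i=1+np.argmax(s[1:,4]);return (l==i).astype(np.uint8)*255
def hull(m): return cv2.convexHull(np.argwhere(m>0)[:,::-1].astype(np.int32))
BOXC=np.array([[x,y,z] for x in(-81.5,103.5) for y in(-53,53) for z in(0,32)],float)
GRIP=np.array([[x,y,z] for x in(-28,28) for y in(-7,7) for z in(24,62)],float)
def pts(C,p):
    c,s=np.cos(p[3]),np.sin(p[3]);return C@np.array([[c,-s,0],[s,c,0],[0,0,1]]).T+p[:3]
def fit(fs,masks,C,p0,freez=False):
    """fit convex prism silhouettes to hulls of masks; p=[x,y,z,yaw]"""
    S=8
    def fill(h):
        a=np.zeros((420*2,560*2),np.uint8);cv2.fillConvexPoly(a,np.round((h.reshape(-1,2)*2+.5)*16).astype(np.int32),1,shift=4);return a
    Ms=[]
    for m in masks:
        b=cv2.resize(m,None,fx=2,fy=2,interpolation=cv2.INTER_NEAREST);a=np.zeros_like(b);cv2.fillConvexPoly(a,hull(b),1);Ms.append(a)
    def cost(v):
        p=np.array([v[0],v[1],p0[2] if freez else v[3],v[2]/50]);e=0
        for f,M in zip(fs,Ms):
            h=cv2.convexHull(proj(f,pts(C,p)).astype(np.float32));a=fill(h)
            e+=1-(a&M).sum()/max(1,(a|M).sum())
        return e
    v=np.array([p0[0],p0[1],p0[3]*50]+([] if freez else [p0[2]]),float)
    for st in(15,4,1.5):
        sim=np.vstack([v]+[v+st*np.eye(len(v))[i] for i in range(len(v))])
        r=minimize(cost,v,method='Nelder-Mead',options=dict(initial_simplex=sim,xatol=.02,fatol=1e-5));v=r.x
    return np.array([v[0],v[1],p0[2] if freez else v[3],v[2]/50]),r.fun/len(fs)
BLUE=((100,120,60),(120,255,255));ORANGE=((8,150,120),(22,255,255))
E
python3 - <<'E'
from workcell import *
from h import *
f=grab_frame('top');g=grab_frame('scene')
mb=[biggest(hsv(f,*BLUE)),biggest(hsv(g,*BLUE,roi=(290,230,420,340)))]
mo=[biggest(hsv(f,*ORANGE,roi=(200,220,250,280))),biggest(hsv(g,*ORANGE,roi=(170,205,230,260)))]
for m in mb+mo: print(cv2.boundingRect(m))
b=[onz(f,(376,247),32)[0],onz(f,(376,247),32)[1],0,0];c=[*onz(f,(228,252),50)[:2],0,0]
print(b,c)
print('box top',fit(f and [f],mb[:1],BOXC,b,True));print('box both',fit([f,g],mb,BOXC,b))
print('cas top',fit([f],mo[:1],GRIP,c,True));print('cas both',fit([f,g],mo,GRIP,c))
print('pot',onz(f,(302,241),103),'mug',onz(f,(377,128),106),'block',onz(f,(376,238),30),'mic',onz(f,(290,160),10))
E
```

```text
(344, 199, 64, 97)
(299, 241, 105, 98)
(220, 237, 13, 32)
(184, 214, 30, 33)
[np.float64(512.5319848461363), np.float64(-173.36737785105802), 0, 0] [np.float64(498.82806522664055), np.float64(124.03095670138904), 0, 0]
box top (array([ 5.02203556e+02, -1.72560154e+02,  0.00000000e+00, -1.20127933e-01]), np.float64(0.023641010518037908))
box both (array([ 5.03232322e+02, -1.73529322e+02, -2.04683665e+00, -1.16012491e-01]), np.float64(0.024821562247614448))
cas top (array([ 4.97911554e+02,  1.28627175e+02,  0.00000000e+00, -1.12543800e-01]), np.float64(0.06023102310231021))
cas both (array([ 4.97970501e+02,  1.28910243e+02, -2.50927961e+00, -1.18926168e-01]), np.float64(0.08675751075969773))
pot [521.38001739 -21.74837532 103.        ] mug [ 738.64822195 -163.08388924  106.        ] block [ 530.77334132 -173.80270068   30.        ] mic [693.21286996   2.55831296  10.        ]
```

Call:
{"method": "apply_moves", "body": {"commands": [[[-0.437,-0.387,0],0,1],[[-0.437,-0.387,0],0,1],[[-0.437,-0.387,0],0,1],[[-0.437,-0.387,0],0,1],[[-0.437,-0.387,0],0,1],[[-0.437,-0.387,0],0,1],[[-0.437,-0.387,0],0,1],[[-0.437,-0.387,0],0,1],[[-0.437,-0.387,0],0,1],[[-0.437,-0.387,0],0,1],[[-0.437,-0.387,0],0,1],[[-0.437,-0.387,0],0,1]]}}

```text
t: 1.75
tool_pos: [489.5, 142.3, 213.2]
tcp_rot: [[-0.966, 0.257, -0.001], [0.257, 0.966, 0.001], [0.001, 0.0, -1.0]]
force: [0.7, -0.2, -0.1]
grip_width: 91.7
gripper_force: 0.0
```

Run:
```python
from workcell import *
import pickle
f=grab_frame('wrist');pickle.dump(f,open('wc.pkl','wb'))
```

Call:
{"method": "apply_moves", "body": {"commands": [[[-0.08,-0.306,0],82,-0.1],[[-0.08,-0.306,0],82,-0.1],[[-0.08,-0.306,0],82,-0.1],[[-0.08,-0.306,0],82,-0.1],[[-0.08,-0.306,0],82,-0.1],[[-0.08,-0.306,0],82,-0.1],[[-0.08,-0.306,0],82,-0.1],[[-0.08,-0.306,0],82,-0.1],[[-0.08,-0.306,0],82,-0.1]]}}

```text
t: 2.92
tool_pos: [488.6, -173.7, 213.2]
tcp_rot: [[0.118, 0.993, -0.0], [0.993, -0.118, 0.0], [0.0, -0.0, -1.0]]
force: [-0.8, 0.0, 0.1]
grip_width: 41.3
gripper_force: 0.0
```

Run:
```python
from workcell import *
import pickle
from h import *
a=pickle.load(open('wc.pkl','rb'));f=grab_frame('wrist');pickle.dump(f,open('wb.pkl','wb'))
m=np.hstack([a['img'],f['img']]);m=cv2.resize(m,None,fx=.71,fy=.71,interpolation=cv2.INTER_AREA)
cv2.imwrite('pics/w1.png',m[:,:,::-1])
```

```text
(no output)
```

View pics/w1.png

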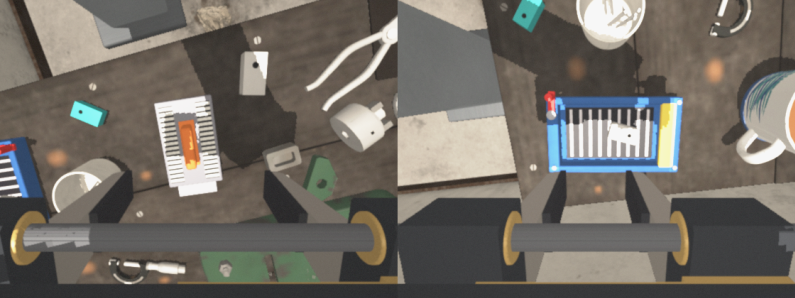

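The left half (over the cassette) shows it whole, with the grip at full px (265,197). The right half (over the box) shows the box centre near full px (305,190), the block at (330,187), the post at (215,145) and the lip at (378,190).

Run:
```python
from workcell import *
import pickle
from h import *
a=pickle.load(open('wc.pkl','rb'));f=pickle.load(open('wb.pkl','rb'));t=grab_frame('top');g=grab_frame('scene')
pickle.dump((t,g),open('tg.pkl','wb'))
mb=[biggest(hsv(f,*BLUE)),biggest(hsv(g,*BLUE,roi=(290,230,420,340)))]
print(cv2.boundingRect(mb[0]))
b=[503,-173,0,-.116]
print('box w',fit([f],mb[:1],BOXC,b,True));print('box w+s',fit([f,g],mb,BOXC,b))
mo=[biggest(hsv(a,*ORANGE,roi=(220,130,320,260))),biggest(hsv(g,*ORANGE,roi=(170,205,230,260)))]
print(cv2.boundingRect(mo[0]))
c=[498,129,0,-.115]
print('cas w',fit([a],mo[:1],GRIP,c,True));print('cas w+s',fit([a,g],mo,GRIP,c))
cr=f['img'][125:250,200:410];cr=cv2.resize(cr,None,fx=3.6,fy=3.6,interpolation=cv2.INTER_CUBIC)
cv2.imwrite('pics/w2.png',cr[:,:,::-1])
```

```text
(211, 136, 190, 107)
box w (array([ 5.00974198e+02, -1.74270850e+02,  0.00000000e+00, -1.17797058e-01]), np.float64(0.02878578138132204))
box w+s (array([ 5.02534351e+02, -1.74443191e+02, -9.91418634e-01, -1.10303944e-01]), np.float64(0.024862820472747515))
(252, 169, 29, 67)
cas w (array([ 4.91954198e+02,  1.30167693e+02,  0.00000000e+00, -4.99949552e-02]), np.float64(0.17143886187646318))
cas w+s (array([ 4.97262697e+02,  1.28302988e+02, -1.86783065e+00, -7.99412222e-02]), np.float64(0.17530173282910794))
```

View pics/w2.png

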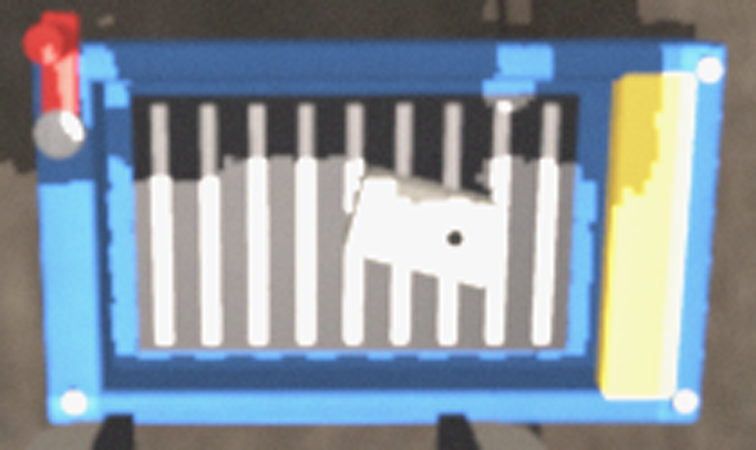

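The block's top-face corners in the crop are about (365,180), (500,207), (485,288) and (350,255). Its long side lies nearly along the box's x, skewed by about 12°. The post top is at (44,42).

Run:
```python
import pickle
from h import *
a=pickle.load(open('wc.pkl','rb'));f=pickle.load(open('wb.pkl','rb'));t,g=pickle.load(open('tg.pkl','rb'))
C=[onz(f,(x/3.6+200-.36,y/3.6+125-.36),30) for x,y in((365,180),(500,207),(485,288),(350,255))];C=np.array(C)
print(C.round(1),C.mean(0));print('sides',[round(np.linalg.norm(C[i]-C[i-1]),1) for i in range(4)])
e=C[1]-C[0]+C[2]-C[3];print('long axis deg',np.degrees(np.arctan2(e[1],e[0])))
print('scene',proj(g,C).round(0).tolist(),'top',proj(t,C).round(0).tolist())
print('post',onz(f,(44/3.6+200,42/3.6+125),61.5))
L=((4,70,110),(32,255,255))
mo=[biggest(hsv(a,*L,roi=(235,150,300,250))),biggest(hsv(g,*L,roi=(170,205,230,260))),biggest(hsv(t,*L,roi=(210,225,250,280)))]
print([cv2.boundingRect(m) for m in mo])
c=[498,129,0,-.115]
for s in([0],[0,1],[0,1,2]): print('cas',fit([[a,g,t][i] for i in s],[mo[i] for i in s],GRIP,c,s==[0]))
i1=cv2.resize(a['img'][125:285,205:315],None,fx=3.5,fy=3.5,interpolation=cv2.INTER_CUBIC)
i2=cv2.resize(g['img'][230:345,295:410],None,fx=3.5,fy=3.5,interpolation=cv2.INTER_CUBIC)
o=np.zeros((560,790,3),np.uint8);o[:i1.shape[0],:i1.shape[1]]=i1;o[:i2.shape[0],387:387+i2.shape[1]]=i2[:,:403]
cv2.imwrite('pics/w3.png',o[:,:,::-1])
```

```text
[[ 511.3 -158.8   30. ]
 [ 547.3 -170.5   30. ]
 [ 541.3 -192.7   30. ]
 [ 505.  -179.    30. ]] [ 526.21877866 -175.23833743   30.        ]
sides [np.float64(21.2), np.float64(37.8), np.float64(23.0), np.float64(38.8)]
long axis deg -19.414643851304394
scene [[343.0, 276.0], [357.0, 266.0], [368.0, 271.0], [354.0, 282.0]] top [[369.0, 248.0], [374.0, 230.0], [385.0, 233.0], [379.0, 251.0]]
post [ 436.38296772 -111.96247763   61.5       ]
[(251, 168, 31, 71), (184, 213, 31, 35), (220, 236, 15, 34)]
cas (array([ 4.92156851e+02,  1.29868380e+02,  0.00000000e+00, -6.34782314e-03]), np.float64(0.2565224183721293))
cas (array([ 4.94571761e+02,  1.28170350e+02,  3.66474353e-02, -8.20457184e-02]), np.float64(0.22264955326522828))
cas (array([ 4.95485893e+02,  1.28195598e+02, -1.37966030e-01, -7.47431232e-02]), np.float64(0.2408672359563446))
```

View pics/w3.png

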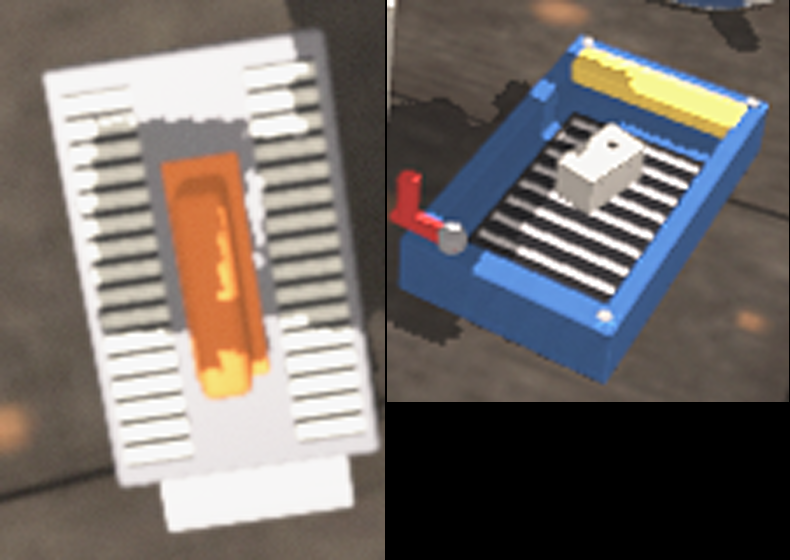

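The left crop gives the cassette's body-top corners at (45,75), (322,32), (378,448) and (120,485), with the tongue at the bottom (+x). The right crop gives the block's top corners in the scene view at about (565,170), (620,125), (645,155) and (590,182), which match the prediction within 3 px.

Run:
```python
import pickle
from h import *
a=pickle.load(open('wc.pkl','rb'));f=pickle.load(open('wb.pkl','rb'));t,g=pickle.load(open('tg.pkl','rb'))
C=np.array([onz(a,(x/3.5+205-.36,y/3.5+125-.36),24) for x,y in((45,75),(322,32),(378,448),(120,485))])
print(C.round(1).tolist(),C.mean(0).round(1),[round(np.linalg.norm(C[i]-C[i-1]),1) for i in range(4)])
e=C[3]-C[0]+C[2]-C[1];print('yaw',np.arctan2(e[1],e[0]))
T=np.array([onz(a,(x/3.5+205-.36,y/3.5+125-.36),5) for x,y in((170,530),(353,505))]);print('tongue end',T.mean(0).round(1),np.linalg.norm(T[0]-T[1]))
uv=np.array([(565,170),(620,125),(645,155),(590,182)])
W=np.array([(365,180),(500,207),(485,288),(350,255)])
print('block tri',np.array([tri([f,g],[w/3.6+[200,125]-.36,s/3.5+[295-387/3.5,230]-.36]) for w,s in zip(W,uv)]).round(1).tolist())
# cassette grip predicted
p=[*C.mean(0)[:2],0,np.arctan2(e[1],e[0])]
print('grip top scene',proj(g,pts(GRIP[[1,3,5,7]],p)).round(1).tolist())
```

```text
[[430.7, 96.5, 24.0], [439.2, 174.3, 24.0], [562.0, 160.5, 24.0], [553.5, 82.3, 24.0]] [496.4 128.4  24. ] [np.float64(123.6), np.float64(78.3), np.float64(123.6), np.float64(78.7)]
yaw -0.11354655921350873
tongue end [582.6 118.8   5. ] 59.28052116175887
block tri [[512.2, -161.0, 24.8], [548.9, -174.0, 29.9], [541.9, -193.9, 24.2], [504.7, -178.3, 30.3]]
grip top scene [[188.9, 229.9], [183.2, 227.4], [209.2, 215.5], [203.6, 213.2]]
```

Call:
{"method": "apply_moves", "body": {"commands": [[[0.002,0.037,0.05],-77,-0.1],[[0.002,0.037,0.1],-77,-0.1],[[0.002,0.037,0.1],-77,-0.1],[[0.002,0.037,0.1],-77,-0.1],[[0.002,0.037,0.1],-77,-0.1],[[0.002,0.037,0.1],-77,-0.1],[[0.002,0.037,0.1],-77,-0.1],[[0.002,0.037,0.1],-77,-0.1],[[0.002,0.037,0.1],-77,-0.1]]}}

```text
t: 4.2
tool_pos: [525.2, -177.9, 113.3]
tcp_rot: [[-0.939, 0.344, 0.0], [0.344, 0.939, 0.0], [-0.0, 0.0, -1.0]]
force: [0.5, 0.4, 0.6]
grip_width: 41.6
gripper_force: 0.0
```

Run:
```python
from workcell import *
import pickle
from h import *
f=grab_frame('wrist');pickle.dump(f,open('wb2.pkl','wb'));o=get_obs();print(o['tool_pos'],np.round(o['tcp_rot'],3).tolist())
for z in(33,): print(proj(f,[o['tool_pos'][0],o['tool_pos'][1],8+22]))
mb=biggest(hsv(f,*BLUE));print(cv2.boundingRect(mb))
cv2.imwrite('pics/w4.png',cv2.resize(f['img'],None,fx=1.4,fy=1.4)[:,:,::-1])
```

```text
[ 525.21555666 -177.87305314  113.26841207] [[-0.939, 0.344, 0.0], [0.344, 0.939, 0.0], [-0.0, 0.0, -1.0]]
[[277.88166052 217.84727446]]
(167, 58, 195, 257)
```

View pics/w4.png

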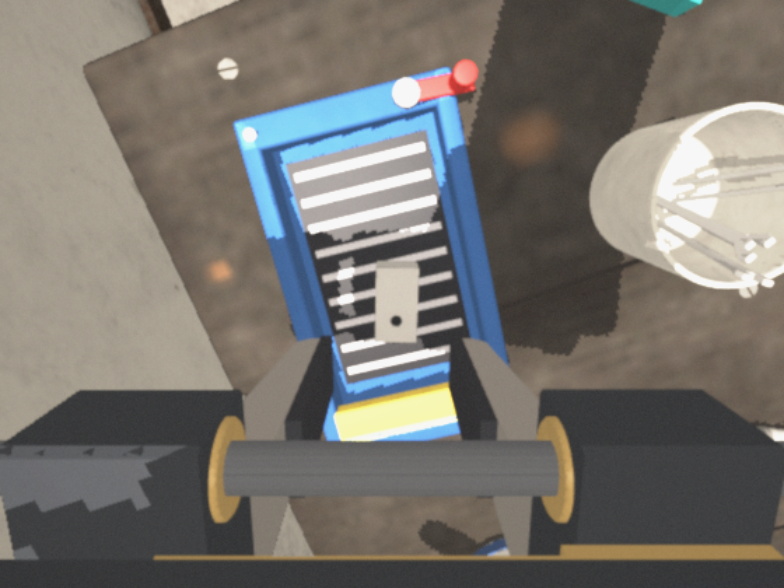

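The block's top face lies at about (378–418, 265–342) in this 1.4× view, centre (283,216.5) in full pixels. That is 5 px (about 3.5 mm) to tool +y of the TCP, and its orientation matches.

Call:
{"method": "apply_moves", "body": {"commands": [[[0,0.003,0.04],0,-0.1],[[0,0.003,0.07],0,-0.1],[[0,0.003,0.08],0,-0.1],[[0,0.003,0.08],0,-0.1],[[0,0.003,0.08],0,-1],[[0,0.003,0.08],0,-1],[[0,0.003,0.08],0,-1],[[0,0.003,0.08],0,-1]], "squeeze": 25}}

```text
t: 5.25
tool_pos: [526.4, -175.1, 33.6]
tcp_rot: [[-0.94, 0.342, 0.001], [0.342, 0.94, -0.0], [-0.001, 0.0, -1.0]]
force: [-0.5, -0.5, 0.2]
grip_width: 3.1
gripper_force: 0.0
```

Run:
```python
from workcell import *
from h import *
f=grab_frame('wrist');g=grab_frame('scene');o=get_obs();print(o['tool_pos'],o['grip_width'],o['gripper_force'])
i1=f['img'][:,100:460];i2=cv2.resize(g['img'][200:340,290:420],None,fx=3,fy=3)
cv2.imwrite('pics/w5.png',np.hstack([i1,i2])[:,:,::-1])
```

```text
[ 526.29126605 -175.10300476   33.44000681] 0.5197061904899688 0.0
```

View pics/w5.png

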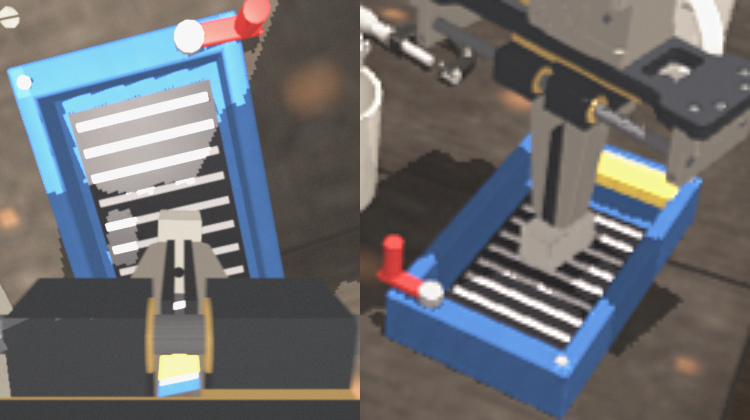

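The fingers closed to 0.5 mm with no force. The block is still at the tips: its end is at (160–200, 210–240) in the wrist half, and it sits at the fingertips at (555,245) in the scene half. I'll check the tip height against the images.

Run:
```python
from workcell import *
from h import *
f=grab_frame('wrist');g=grab_frame('scene');o=get_obs();p=o['tool_pos']
P=[[p[0],p[1],z] for z in(8,12,30,34,50)]
print((proj(f,P)-[100,0]).round(0).tolist());print(((proj(g,P)-[290,200])*3+[360,0]).round(0).tolist())
print(o['grip_width'],o['tool_pos'],o['force'],o['t'],o['qpos'])
i1=cv2.resize(f['img'][190:300,220:340],None,fx=3.3,fy=3.3,interpolation=cv2.INTER_CUBIC);i2=cv2.resize(g['img'][235:320,315:405],None,fx=4.27,fy=4.27,interpolation=cv2.INTER_CUBIC)
h=min(i1.shape[0],i2.shape[0]);cv2.imwrite('pics/w6.png',np.hstack([i1[:h],i2[:h]])[:,:,::-1])
```

```text
[[178.0, 244.0], [178.0, 246.0], [177.0, 257.0], [177.0, 260.0], [177.0, 273.0]]
[[553.0, 249.0], [553.0, 244.0], [556.0, 221.0], [557.0, 215.0], [560.0, 193.0]]
0.675774204908076 [ 526.23101394 -175.06520597   33.31745888] [ 0.88338247 -0.24589344 -0.02278423] 5.45 [  3.23979565  32.55179982  14.87314147 112.81694463 -13.5054485
  36.27176554  96.81134848]
```

View pics/w6.png

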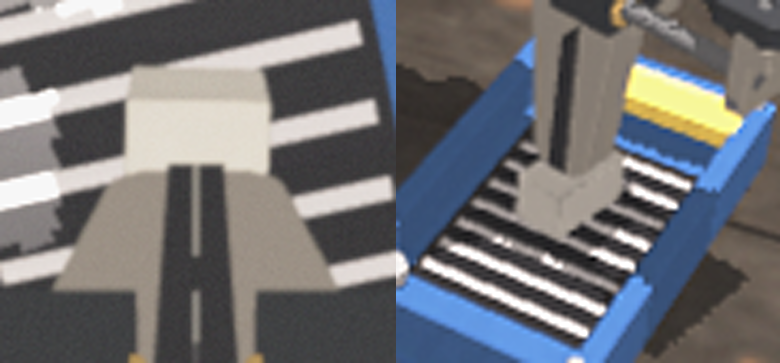

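Run:
```python
import workcell
from workcell import *
from h import *
print([n for n in dir(workcell) if not n.startswith('_')],globals().get('finger_overhang'))
f=grab_frame('wrist');g=grab_frame('scene');o=get_obs();p=np.array(o['tool_pos']);R=np.array(o['tcp_rot'])
for z in(8,12,20,30,34): 
  q=[p+R@[10,0,p[2]-z],p+R@[10,18,p[2]-z],p+R@[10,-18,p[2]-z],p+R@[-10,-18,p[2]-z]]
  print(z,((proj(f,q)-[220,190])*3.3).round(0).tolist(),((proj(g,q)-[315,235])*4.27+[396,0]).round(0).tolist())
print(((proj(g,[[511.3,-158.8,30],[547,-171,30],[541.3,-192.7,30],[505,-179,30],[505,-179,8]])-[315,235])*4.27+[396,0]).round(0).tolist())
```

```text
['MotionError', 'finger_overhang', 'finish_job', 'get_obs', 'grab_frame'] 22.0
8 [[190.0, 122.0], [295.0, 122.0], [85.0, 122.0], [87.0, 232.0]] [[548.0, 217.0], [514.0, 195.0], [583.0, 240.0], [614.0, 216.0]]
12 [[190.0, 128.0], [297.0, 128.0], [82.0, 128.0], [85.0, 240.0]] [[549.0, 210.0], [514.0, 188.0], [584.0, 232.0], [615.0, 209.0]]
20 [[190.0, 142.0], [301.0, 142.0], [78.0, 142.0], [81.0, 258.0]] [[550.0, 195.0], [516.0, 173.0], [586.0, 217.0], [618.0, 194.0]]
30 [[189.0, 162.0], [307.0, 162.0], [72.0, 162.0], [75.0, 283.0]] [[553.0, 176.0], [518.0, 154.0], [589.0, 198.0], [620.0, 175.0]]
34 [[189.0, 170.0], [309.0, 170.0], [69.0, 170.0], [72.0, 294.0]] [[554.0, 168.0], [519.0, 146.0], [590.0, 191.0], [621.0, 167.0]]
[[517.0, 175.0], [576.0, 131.0], [623.0, 155.0], [560.0, 200.0], [555.0, 241.0]]
```

The wrist image puts the visible fingertips about 3 mm ahead of the TCP, not 22 mm. That also explains the empty close just above the block. I'll open and probe downward in small steps, watching the force.

Call:
{"method": "apply_moves", "body": {"commands": [[[0,0,-0.003],0,-0.1],[[0,0,-0.003],0,-0.1],[[0,0,-0.003],0,-0.1],[[0,0,0.003],0,-0.1],[[0,0,0.005],0,-0.1],[[0,0,0.006],0,-0.1]], "squeeze": 25}}

```text
t: 6.3
tool_pos: [526.0, -175.0, 26.9]
tcp_rot: [[-0.94, 0.342, -0.001], [0.342, 0.94, 0.0], [0.001, -0.0, -1.0]]
force: [0.3, -0.5, -0.3]
grip_width: 41.6
gripper_force: 0.0
```

Call:
{"method": "apply_moves", "body": {"commands": [[[0,0,0.004],0,-0.1],[[0,0,0.007],0,-0.1],[[0,0,0.009],0,-0.1],[[0,0,0.01],0,-0.1],[[0,0,0.011],0,-0.1],[[0,0,0.011],0,-0.1]], "squeeze": 25}}

```text
t: 7.05
tool_pos: [526.2, -175.1, 16.3]
tcp_rot: [[-0.94, 0.342, 0.0], [0.342, 0.94, 0.0], [-0.0, 0.0, -1.0]]
force: [0.6, 0.4, 0.2]
grip_width: 41.4
gripper_force: 0.0
```

Call:
{"method": "apply_moves", "body": {"commands": [[[0,0,0.001],0,-1],[[0,0,0.001],0,-1],[[0,0,0.001],0,-1],[[0,0,0.001],0,-1]], "squeeze": 25}}

```text
t: 7.55
tool_pos: [526.2, -175.1, 15.3]
tcp_rot: [[-0.94, 0.342, -0.0], [0.342, 0.94, 0.0], [0.0, 0.0, -1.0]]
force: [-0.2, 0.4, -0.5]
grip_width: 21.8
gripper_force: 24.9
```

Call:
{"method": "apply_moves", "body": {"commands": [[[0,0,-0.04],0,-1],[[0,0,-0.075],0,-1],[[-0.022,0.056,-0.075],0,-1],[[-0.0435,0.112,-0.075],0,-1],[[-0.0435,0.112,-0.075],0,-1],[[-0.0435,0.112,-0.04],0,-1],[[-0.0435,0.112,-0.01],0,-1],[[-0.0435,0.112,0.002],0,-1],[[-0.0435,0.112,0.006],0,-1],[[-0.0435,0.112,0.007],0,-1],[[-0.0435,0.112,0.007],0,-1]], "squeeze": 25}}

```text
t: 8.93
tool_pos: [606.1, -84.9, 9.3]
tcp_rot: [[-0.94, 0.342, 0.002], [0.342, 0.94, -0.0], [-0.002, 0.001, -1.0]]
force: [0.2, 0.3, -0.9]
grip_width: 21.9
gripper_force: 24.9
```

Call:
{"method": "apply_moves", "body": {"commands": [[[0,0,0.001],0,-1],[[0,0,0.001],0,-0.25],[[0,0,0.001],0,-0.25],[[0,0,0.001],0,-0.25],[[0,0,-0.06],0,-0.25],[[0,0,-0.12],0,0.2],[[0,0,-0.18],0,0.2]], "squeeze": 25}}

```text
t: 9.8
tool_pos: [605.2, -84.7, 190.2]
tcp_rot: [[-0.94, 0.342, -0.0], [0.342, 0.94, -0.0], [-0.0, -0.0, -1.0]]
force: [1.6, 0.2, 0.1]
grip_width: 52.5
gripper_force: 0.0
```

Call:
{"method": "apply_moves", "body": {"commands": [[[0.19,0.16,0],-13.5,0.2],[[0.19,0.16,0],-13.5,0.2],[[0.19,0.16,0],-13.5,0.2],[[0.19,0.16,0],-13.5,0.2],[[0.19,0.16,0.03],-13.5,0.2],[[0.19,0.16,0.06],-13.5,0.2],[[0.19,0.16,0.06],-13.5,0.2]]}}

```text
t: 10.68
tool_pos: [480.0, 130.2, 126.9]
tcp_rot: [[-0.994, 0.113, -0.004], [0.113, 0.994, -0.002], [0.004, -0.002, -1.0]]
force: [-0.5, 0.4, 0.7]
grip_width: 55.1
gripper_force: 0.0
```

Run:
```python
from workcell import *
import pickle
from h import *
f=grab_frame('wrist');o=get_obs();p=np.array(o['tool_pos']);R=np.array(o['tcp_rot']);print(o['t'],p.round(1),np.degrees(np.arctan2(R[1,1],R[0,1])))
t=grab_frame('top');pickle.dump((f,t,o),open('wc2.pkl','wb'))
i1=f['img'][:,90:480];i2=cv2.resize(t['img'][180:310,195:420],None,fx=1.8,fy=1.8,interpolation=cv2.INTER_CUBIC)
o_=np.zeros((420,800,3),np.uint8);o_[:,:390]=i1;o_[:234,392:797]=i2
print('grip top pred',proj(f,pts(GRIP[[1,3,5,7]],[496.4,128.4,0,-.114])).round(0).tolist(),'tcp at 62',proj(f,[p[0],p[1],62]))
cv2.imwrite('pics/w7.png',o_[:,:,::-1])
```

```text
10.725 [481.3 130.4 128.1] 83.48323897743951
grip top pred [[267.0, 208.0], [288.0, 208.0], [268.0, 286.0], [288.0, 286.0]] tcp at 62 [[278.13202878 226.56464626]]
```

View pics/w7.png

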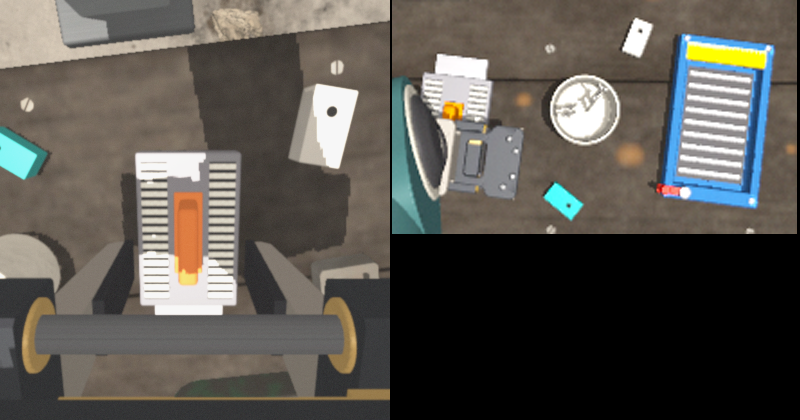

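Left half: the grip top is at full px (268–289, 200–285), matching the prediction and the yaw. Right half: the block lies on the bench between pot and box at (637,37), and the bay is empty.

Call:
{"method": "apply_moves", "body": {"commands": [[[0,0,0.05],0,0.2],[[0,0,0.08],0,0.2],[[0,0,0.086],0,0.2],[[0,0,0.086],0,0.2],[[0,0,0.086],0,-1],[[0,0,0.086],0,-1],[[0,0,0.086],0,-1],[[0,0,0.086],0,-1],[[0,0,0.086],0,-1]], "squeeze": 7}}

```text
t: 11.9
tool_pos: [481.6, 130.5, 42.5]
tcp_rot: [[-0.994, 0.114, -0.0], [0.114, 0.994, -0.0], [0.0, -0.0, -1.0]]
force: [-1.0, -0.7, 2.9]
grip_width: 13.8
gripper_force: 7.0
```

Call:
{"method": "apply_moves", "body": {"commands": [[[-0.002,0,-0.004],0,-1],[[-0.0045,0,-0.009],0,-1],[[-0.007,0,-0.013],0,-1],[[-0.0095,0,-0.0175],0,-1],[[-0.0125,0,-0.0215],0,-1],[[-0.016,0,-0.0255],0,-1],[[-0.017,0,-0.027],0,-1],[[-0.017,0,-0.027],0,-1]], "squeeze": 7}}

```text
t: 12.9
tool_pos: [498.6, 128.7, 69.4]
tcp_rot: [[-0.994, 0.113, 0.0], [0.113, 0.994, 0.0], [-0.0, 0.0, -1.0]]
force: [-0.5, -0.0, -2.1]
grip_width: 13.9
gripper_force: 7.0
```

Run:
```python
from workcell import *
from h import *
import pickle
g=grab_frame('scene');f=grab_frame('wrist');pickle.dump((g,f),open('t1.pkl','wb'))
i2=cv2.resize(g['img'][160:300,130:290],None,fx=3.6,fy=3.6,interpolation=cv2.INTER_CUBIC)
cv2.imwrite('pics/w8.png',i2[:,:,::-1])
```

```text
(no output)
```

View pics/w8.png

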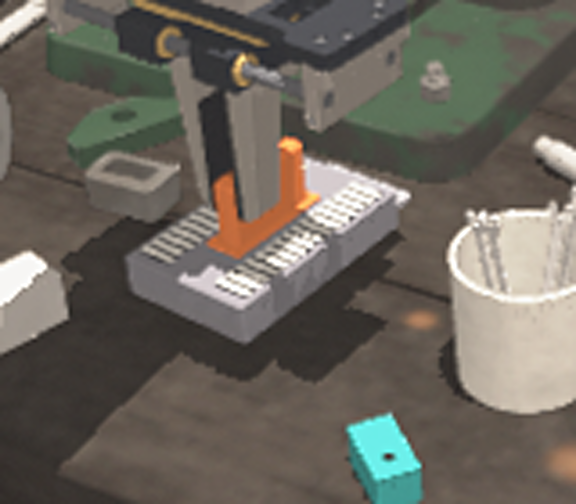

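The scene crop shows the cassette hanging in the fingers. The near end's top corners are at (128,258) and (243,308), the bottom near corner at (247,342), and the far right top corner at (400,200).

```bash
cat >> h.py <<'E'
def Rz(a): c,s=np.cos(a),np.sin(a);return np.array([[c,-s,0],[s,c,0],[0,0,1]])
def Ry(a): c,s=np.cos(a),np.sin(a);return np.array([[c,0,s],[0,1,0],[-s,0,c]])
def casW(P,pinchW,pinchC,tilt,yaw):
    return (np.atleast_2d(P)-pinchC)@(Rz(yaw)@Ry(tilt)).T+pinchW
E
python3 - <<'E'
from h import *
import pickle
from scipy.optimize import least_squares
g,f=pickle.load(open('t1.pkl','rb'))
M=np.array([[-63,40,24],[-63,-40,24],[-63,-40,0],[63,-40,24.]])
uv=np.array([(128,258),(243,308),(247,342),(400,200)])/3.6+[130,160]-.36
pw=np.array([498.6,128.7,69.4]);pc=np.array([-15,0,42.5])
for th in(0,.1,.2,.29): print(th,(proj(g,casW(M,pw,pc,th,-.114))-uv).round(1).tolist())
r=least_squares(lambda v:(proj(g,casW(M,pw+[0,0,v[1]]+v[2]*np.array([1,0,0]),pc,v[0],v[3]))-uv).ravel(),[.1,0,0,-.114]);print(r.x,r.fun.round(1))
E
```

```text
0 [[-1.5, -0.1], [-0.8, 0.6], [-0.6, 1.7], [-0.9, -2.4]]
0.1 [[-2.5, -1.8], [-1.7, -1.1], [-2.4, 0.7], [-1.4, 1.4]]
0.2 [[-3.3, -3.7], [-2.4, -3.1], [-4.0, -0.6], [-2.2, 5.2]]
0.29 [[-3.9, -5.6], [-2.9, -5.0], [-5.3, -2.1], [-3.0, 8.7]]
[ 0.05481171 -3.10831718  4.3159698  -0.11209092] [-0.3 -0.8  0.4 -0.3  0.1  1.2 -0.  -0.1]
```

Tilt is only about 0.055 rad, because friction in the pads holds it. I'll ease the grip; the tongue landing on the bench limits the tilt.

Call:
{"method": "apply_moves", "body": {"commands": [[[0,0,0],0,-1],[[0,0,0.001],0,-1],[[0,0,-0.001],0,-1],[[0,0,0],0,-1]], "squeeze": 4}}

```text
t: 13.5
tool_pos: [498.7, 128.8, 69.5]
tcp_rot: [[-0.994, 0.113, 0.001], [0.113, 0.994, 0.0], [-0.001, 0.0, -1.0]]
force: [-0.2, 0.4, -1.7]
grip_width: 13.8
gripper_force: 4.0
```

```bash
cat >> h.py <<'E'
def tilt_of(g,pw,pc,t0=.1,yaw=-.114,debug=False):
    """match rendered grey-body hull against lit scene: edges via ECC-free brute force on Canny distance"""
    e=cv2.Canny(cv2.cvtColor(g['img'],cv2.COLOR_RGB2GRAY),40,100);d=np.minimum(cv2.distanceTransform(255-e,cv2.DIST_L2,3),4)
    S=[([-63,40,24],[-63,-40,24]),([-63,40,0],[-63,-40,0]),([-63,-40,24],[63,-40,24]),([-63,-40,0],[63,-40,0]),([-63,-40,0],[-63,-40,24]),([-63,40,0],[-63,40,24]),([63,-40,0],[63,-40,24])]
    L=np.vstack([np.linspace(a,b,40 if abs(np.array(a)-b).max()>30 else 10) for a,b in S])
    def cost(v):
        q=proj(g,casW(L,np.array(pw)+[v[1],0,v[2]],np.array(pc),v[0],yaw));q=np.clip(q,0,[558,418])
        return cv2.remap(d,q[:,:1].astype(np.float32),q[:,1:].astype(np.float32),cv2.INTER_LINEAR).mean()
    best=min((cost((th,dx,dz)),th,dx,dz) for th in np.arange(-.1,.5,.015) for dx in range(-8,9,2) for dz in range(-10,7,2))
    return np.round(best,3)
E
python3 - <<'E'
from workcell import *
from h import *
import pickle
g,f=pickle.load(open('t1.pkl','rb'));print(tilt_of(g,[498.6,128.7,69.4],[-15,0,42.5]))
g=grab_frame('scene');o=get_obs();print(o['t'],o['tool_pos'],o['force'],o['grip_width']);print(tilt_of(g,o['tool_pos'],[-15,0,42.5]))
E
```

```text
[ 0.65 -0.01  0.    2.  ]
13.55 [498.56812218 128.73281042  69.27556445] [ 0.12325199  0.36088726 -2.23558304] 14.04653462633849
[0.62  0.005 2.    2.   ]
```

Even 4 N holds it flat. Pushing the tongue's end against a fixed vertical face below the pinch gives a nose-down torque, so I'll use the drill press's base plate (front edge near x≈650). First I'll move close, low, and squared up to it.

Call:
{"method": "apply_moves", "body": {"commands": [[[-0.02,0.002,0],-6.5,-1],[[-0.035,0.004,0],-6.5,-1],[[-0.035,0.004,0.012],-6.5,-1],[[-0.035,0.004,0.022],-6.5,-1],[[-0.035,0.004,0.024],-6.5,-1],[[-0.035,0.004,0.024],-6.5,-1]], "squeeze": 6}}

```text
t: 14.3
tool_pos: [533.1, 128.7, 44.9]
tcp_rot: [[-1.0, 0.0, -0.001], [0.0, 1.0, -0.0], [0.001, -0.0, -1.0]]
force: [-0.0, -0.0, -2.2]
grip_width: 13.9
gripper_force: 6.0
```

Run:
```python
from workcell import *
from h import *
t=grab_frame('top');g=grab_frame('scene');o=get_obs();print(o['tool_pos'],o['force'])
h=cv2.cvtColor(t['img'],cv2.COLOR_RGB2HSV)
for c in(130,160,190,205,220,235): 
    r=[i for i in range(150,200) if 40<h[i,c,0]<90 and h[i,c,1]>70]; print(c,max(r) if r else None, onz(t,(c,max(r)),20).round(0) if r else '')
m=t['img'][150:215,195:260];print(tilt_of(g,o['tool_pos'],[-15,0,42.5],yaw=0))
gh=cv2.cvtColor(g['img'],cv2.COLOR_RGB2HSV)
for y in(130,110):
  P=proj(g,[[640,y,0],[650,y,0],[650,y,20],[660,y,20]]).round(0);print(y,P.tolist())
```

```text
[533.73072245 128.79210169  45.434801  ] [-0.34674746  0.1302301  -1.7562322 ]
130 172 [663. 337.  20.]
160 178 [651. 273.  20.]
190 199 [607. 209.  20.]
205 198 [610. 178.  20.]
220 174 [660. 148.  20.]
235 167 [675. 117.  20.]
[ 0.495 -0.01   0.     2.   ]
130 [[237.0, 211.0], [240.0, 209.0], [239.0, 201.0], [242.0, 199.0]]
110 [[245.0, 213.0], [248.0, 211.0], [247.0, 203.0], [250.0, 201.0]]
```

Call:
{"method": "apply_moves", "body": {"commands": [[[0,0.018,0],0,-1],[[0,0.034,0],0,-1],[[-0.004,0.034,0.001],0,-1],[[-0.008,0.034,0.002],0,-1],[[-0.01,0.034,0.002],0,-1],[[-0.012,0.034,0.002],0,-1]], "squeeze": 6}}

```text
t: 15.15
tool_pos: [545.9, 162.1, 43.3]
tcp_rot: [[-1.0, 0.001, -0.0], [0.001, 1.0, -0.0], [0.0, -0.0, -1.0]]
force: [-0.4, -0.5, -0.9]
grip_width: 13.9
gripper_force: 6.0
```

Call:
{"method": "apply_moves", "body": {"commands": [[[-0.002,0,0],0,-1],[[-0.004,0,0],0,-1]]}}

```text
t: 15.4
tool_pos: [547.4, 162.2, 42.8]
tcp_rot: [[-1.0, 0.0, -0.005], [0.0, 1.0, -0.001], [0.005, -0.001, -1.0]]
force: [-7.7, -0.1, 2.9]
grip_width: 13.8
gripper_force: 6.0
```

Call:
{"method": "apply_moves", "body": {"commands": [[[-0.002,0,0],0,-1],[[-0.004,0,0],0,-1]]}}

```text
t: 15.65
tool_pos: [550.0, 162.2, 42.4]
tcp_rot: [[-1.0, -0.0, -0.008], [-0.0, 1.0, -0.001], [0.008, -0.001, -1.0]]
force: [-8.8, -0.9, 3.1]
grip_width: 13.9
gripper_force: 6.0
```

Call:
{"method": "apply_moves", "body": {"commands": [[[0,0,-0.005],0,-1],[[0,0,-0.01],0,-1],[[-0.001,0,-0.014],0,-1],[[-0.003,0,-0.018],0,-1],[[-0.006,0,-0.022],0,-1],[[-0.009,0,-0.026],0,-1],[[-0.012,0,-0.028],0,-1],[[-0.012,0,-0.028],0,-1]]}}

```text
t: 16.65
tool_pos: [566.0, 162.8, 71.5]
tcp_rot: [[-1.0, 0.0, 0.0], [0.0, 1.0, 0.0], [-0.0, 0.0, -1.0]]
force: [-0.7, -0.2, 0.1]
grip_width: 13.8
gripper_force: 6.0
```

Run:
```python
from workcell import *
from h import *
import pickle
g=grab_frame('scene');o=get_obs();pickle.dump((g,o),open('t2.pkl','wb'));print(o['tool_pos'],o['force']);print(tilt_of(g,o['tool_pos'],[-15,0,42.5],yaw=0))
```

```text
[565.90965144 162.74776961  71.30426932] [-1.00972662 -0.05783138 -1.16813013]
[ 0.535  0.245 -4.     2.   ]
```

Tilt is now about 0.245 rad. I'll lock the grip, lift and re-measure.

Call:
{"method": "apply_moves", "body": {"commands": [[[0,0,0],0,-1],[[0,0,0],0,-1],[[0.01,0,-0.02],0,-1],[[0.02,0,-0.06],0,-1],[[0.02,0,-0.06],0,-1],[[0.02,0,-0.06],0,-1]], "squeeze": 30}}

```text
t: 17.45
tool_pos: [545.8, 162.6, 130.9]
tcp_rot: [[-1.0, 0.0, 0.0], [0.0, 1.0, -0.0], [-0.0, -0.0, -1.0]]
force: [0.0, -0.1, -1.8]
grip_width: 13.7
gripper_force: 30.0
```

Run:
```python
from workcell import *
from h import *
import pickle
g=grab_frame('scene');t=grab_frame('top');f=grab_frame('wrist');o=get_obs();pickle.dump((g,t,f,o),open('t3.pkl','wb'));print(o['tool_pos'],o['force']);p=o['tool_pos']
for pc in([-15,0,42.5],[-15,0,40],[-13,0,42.5]): print(tilt_of(g,p,pc,yaw=0))
i=cv2.resize(g['img'][110:260,120:320],None,fx=4,fy=4,interpolation=cv2.INTER_CUBIC)
b=tilt_of(g,p,[-15,0,42.5],yaw=0)
L=np.array([[x,y,z] for x,z in((-63,0),(-63,24),(63,0),(63,24),(87,0)) for y in(-40,40)],float)
for q in (proj(g,casW(L,np.array(p)+[b[2],0,b[3]],np.array([-15,0,42.5]),b[1],0))-[120,110])*4: cv2.circle(i,tuple(int(v) for v in q),3,(255,0,0),-1)
cv2.imwrite('pics/w9.png',i[:,:,::-1])
```

```text
[545.27652637 162.37533035 130.00162784] [-0.80080062  0.09824642 -2.254358  ]
[ 0.726  0.26  -4.     2.   ]
[ 0.723  0.26  -4.     0.   ]
[ 0.712  0.26  -2.     2.   ]
```

View pics/w9.png

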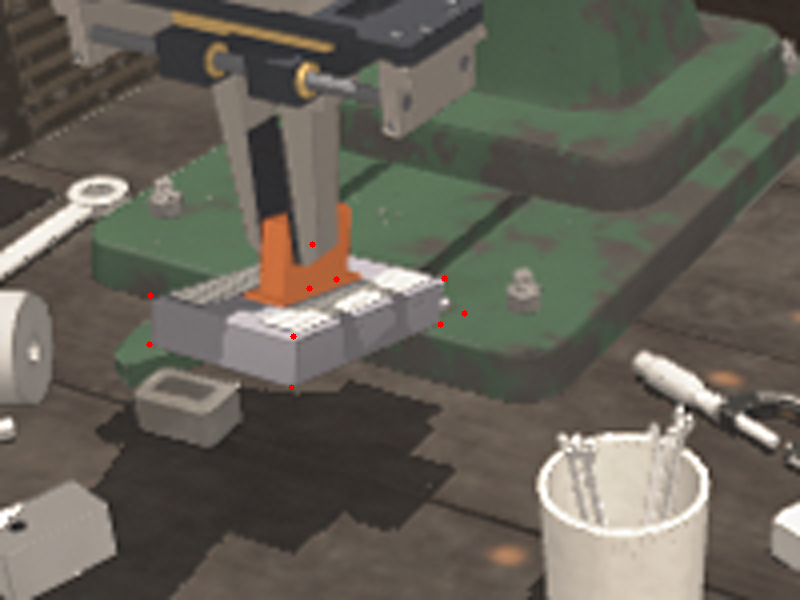

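The overlay dots sit on the cassette's corners, so tilt is about 0.26 rad and it is locked. That was also my eleventh viewed picture, one over the limit of 10, so I'll view no more and work numerically from here. Next I'll refine the box pose from the stored wrist frames.

Run:
```python
from h import *
import pickle
f=pickle.load(open('wb.pkl','rb'));f2=pickle.load(open('wb2.pkl','rb'));t,g=pickle.load(open('tg.pkl','rb'))
def dt(f):
    m=cv2.inRange(cv2.cvtColor(f['img'],cv2.COLOR_RGB2HSV),(98,110,50),(122,255,255))
    e=cv2.Canny(cv2.medianBlur(f['img'],3),40,110);return np.minimum(cv2.distanceTransform(255-e,cv2.DIST_L2,5),5)
def rect(x0,x1,y0,y1,z,n=60): 
    s=np.linspace(0,1,n)[:,None];c=np.array([[x0,y0,z],[x1,y0,z],[x1,y1,z],[x0,y1,z]],float)
    return np.vstack([c[i]+(c[(i+1)%4]-c[i])*s for i in range(4)])
L=np.vstack([rect(-81.5,103.5,-53,53,32),rect(-65.5,75.5,-43,43,32)])
def run(fs,z0=0):
    D=[dt(x) for x in fs]
    def cost(v):
        P=pts(L,[v[0],v[1],z0,v[2]/60]);e=0
        for x,d in zip(fs,D):
            q=np.clip(proj(x,P),0,[558,418]).astype(np.float32);q[:,1]=q[:,1]
            k=q[:,1]<(235 if x is f2 else 419);e+=cv2.remap(d,q[k,:1],q[k,1:],cv2.INTER_LINEAR).mean()
        return e
    b=min((cost((x,y,w)),x,y,w) for x in np.arange(497,507,1.) for y in np.arange(-179,-169,1.) for w in np.arange(-8.5,-5.5,.3))
    r=minimize(cost,b[1:],method='Nelder-Mead',options=dict(initial_simplex=np.array([b[1:]]+[np.array(b[1:])+np.eye(3)[i] for i in range(3)])))
    return r.x[:2].round(2),round(r.x[2]/60,4),round(r.fun/len(fs),2)
print(run([f]),run([f2]),run([f,f2]),run([t]),run([g]),run([f,f2,g,t]))
```

```text
(array([ 501.4 , -173.89]), np.float64(-0.1134), np.float64(0.86)) (array([ 501.63, -173.93]), np.float64(-0.1169), np.float64(0.51)) (array([ 501.58, -173.9 ]), np.float64(-0.1154), np.float64(0.69)) (array([ 502.45, -173.68]), np.float64(-0.1066), np.float64(1.1)) (array([ 501.94, -174.89]), np.float64(-0.1205), np.float64(0.87)) (array([ 501.64, -173.96]), np.float64(-0.1159), np.float64(0.87))
```

Call:
{"method": "apply_moves", "body": {"commands": [[[0,0,-0.05],0,-1],[[0,0,-0.1],0,-1],[[0.0636,-0.334,-0.1],6.65,-1],[[0.0636,-0.334,-0.1],6.65,-1],[[0.0636,-0.334,-0.1],6.65,-1],[[0.0636,-0.334,-0.1],6.65,-1],[[0.0636,-0.334,-0.1],6.65,-1],[[0.0636,-0.334,-0.1],6.65,-1],[[0.0636,-0.334,-0.08],6.65,-1],[[0.0636,-0.334,-0.04],6.65,-1],[[0.0636,-0.334,-0.02],6.65,-1],[[0.0636,-0.334,-0.02],6.65,-1]]}}

```text
t: 19.1
tool_pos: [480.6, -171.1, 149.2]
tcp_rot: [[-0.993, 0.116, -0.005], [0.116, 0.993, 0.001], [0.005, -0.0, -1.0]]
force: [-0.0, -0.3, -0.4]
grip_width: 14.0
gripper_force: 30.0
```

Run:
```python
from workcell import *
from h import *
import pickle
g=grab_frame('scene');o=get_obs();p=o['tool_pos'];R=np.array(o['tcp_rot']);print(np.round(p,1),np.round(o['force'],1),np.arctan2(R[1,1],R[0,1])-np.pi/2)
for pc in([-15,0,42.5],): print(tilt_of(g,p,pc,yaw=-.116))
print(Rz(.116)@(np.array(p)-[501.6,-174,0]))
```

```text
[ 481.6 -171.4  150.5] [-0.2 -0.3 -1.3] -0.1163469702549762
[ 0.583  0.155 -8.     4.   ]
[-20.128015     0.28586806 150.50358931]
```

Run:
```python
from workcell import *
from h import *
import pickle
f=grab_frame('wrist');o=get_obs();p=o['tool_pos'];g=grab_frame('scene')
g3,t3,f3,o3=pickle.load(open('t3.pkl','rb'))
def orange(x,roi): 
    m=hsv(x,(4,120,60),(30,255,255),roi=roi);return cv2.boundingRect(biggest(m)),[round(v,1) for v in cv2.connectedComponentsWithStats(biggest(m))[3][1]]
print(orange(f3,(180,100,380,330)),orange(f,(180,100,380,330)))
a=cv2.cvtColor(f3['img'],cv2.COLOR_RGB2GRAY);b=cv2.cvtColor(f['img'],cv2.COLOR_RGB2GRAY)
S=[([-63,40,24],[-63,-40,24]),([-63,40,0],[-63,-40,0]),([-63,-40,24],[20,-40,24]),([-63,40,24],[20,40,24])]
L=np.vstack([np.linspace(*map(np.array,s),60) for s in S]).astype(float)
for x,pp,yaw in((f3,o3['tool_pos'],0),(f,p,-.1163)):
    e=cv2.Canny(cv2.cvtColor(x['img'],cv2.COLOR_RGB2GRAY),40,110);d=np.minimum(cv2.distanceTransform(255-e,cv2.DIST_L2,5),5)
    ux=np.array([np.cos(yaw),np.sin(yaw),0])
    def cost(th,dx,dz):
        q=np.clip(proj(x,casW(L,np.array(pp)+dx*ux+[0,0,dz],np.array([-15,0,42.5]),th,yaw)),0,[558,418]).astype(np.float32)
        return cv2.remap(d,q[:,:1],q[:,1:],cv2.INTER_LINEAR).mean()
    r=sorted((round(cost(th,dx,dz),3),round(th,3),dx,dz) for th in np.arange(0,.42,.02) for dx in range(-10,7,2) for dz in range(-8,9,2));print(r[:4],cost(.26,-4,2))
```

```text
((258, 200, 43, 115), [np.float64(278.9), np.float64(252.5)]) ((258, 200, 43, 115), [np.float64(278.9), np.float64(252.4)])
[(np.float32(1.561), np.float64(0.24), -6, -8), (np.float32(1.562), np.float64(0.24), -6, -6), (np.float32(1.691), np.float64(0.22), -6, -8), (np.float32(1.706), np.float64(0.22), -6, -6)] 2.8372157
[(np.float32(1.113), np.float64(0.26), -6, -8), (np.float32(1.264), np.float64(0.24), -6, -8), (np.float32(1.346), np.float64(0.28), -6, -8), (np.float32(1.366), np.float64(0.26), -6, -6)] 3.2039697
```

Call:
{"method": "apply_moves", "body": {"commands": [[[0,0,0.03],0,-1],[[0,0,0.05],0,-1],[[0,0,0.058],0,-1],[[0,0,0.062],0,-1],[[0,0,0.062],0,-1]]}}

```text
t: 19.88
tool_pos: [482.6, -171.4, 89.9]
tcp_rot: [[-0.993, 0.116, 0.001], [0.116, 0.993, -0.0], [-0.001, -0.0, -1.0]]
force: [-1.0, 0.4, -3.0]
grip_width: 13.7
gripper_force: 30.0
```

Call:
{"method": "apply_moves", "body": {"commands": [[[0,0,0.002],0,-1],[[0,0,0.004],0,-1],[[0,0,0.004],0,-1]]}}

```text
t: 20.25
tool_pos: [482.1, -171.3, 85.3]
tcp_rot: [[-0.993, 0.116, 0.0], [0.116, 0.993, 0.0], [-0.0, 0.0, -1.0]]
force: [-0.5, 1.3, -1.9]
grip_width: 13.6
gripper_force: 30.0
```

Call:
{"method": "apply_moves", "body": {"commands": [[[0,0,0.002],0,-1],[[0,0,0.004],0,-1],[[0,0,0.004],0,-1]]}}

```text
t: 20.62
tool_pos: [482.0, -171.2, 81.1]
tcp_rot: [[-0.993, 0.116, -0.0], [0.116, 0.993, 0.0], [0.0, 0.0, -1.0]]
force: [-0.2, -0.5, -1.5]
grip_width: 13.8
gripper_force: 30.0
```

Call:
{"method": "apply_moves", "body": {"commands": [[[0,0,0.002],0,-1],[[0,0,0.003],0,-1],[[0,0,0.003],0,-1]]}}

```text
t: 21.0
tool_pos: [482.0, -171.3, 78.2]
tcp_rot: [[-0.993, 0.116, -0.0], [0.116, 0.993, 0.0], [0.0, 0.0, -1.0]]
force: [-0.2, 0.7, -2.0]
grip_width: 13.5
gripper_force: 30.0
```

Call:
{"method": "apply_moves", "body": {"commands": [[[0,0,0.001],0,-1],[[0,0,0.002],0,-1],[[0,0,0.002],0,-1]]}}

```text
t: 21.38
tool_pos: [482.1, -171.3, 76.2]
tcp_rot: [[-0.993, 0.116, -0.0], [0.116, 0.993, 0.0], [0.0, 0.0, -1.0]]
force: [-0.6, -0.8, -1.5]
grip_width: 13.4
gripper_force: 30.0
```

Call:
{"method": "apply_moves", "body": {"commands": [[[0,0,0.001],0,-1],[[0,0,0.002],0,-1],[[0,0,0.002],0,-1]]}}

```text
t: 21.75
tool_pos: [482.1, -171.3, 74.2]
tcp_rot: [[-0.993, 0.116, -0.0], [0.116, 0.993, 0.0], [0.0, 0.0, -1.0]]
force: [-0.4, 0.0, -1.6]
grip_width: 13.7
gripper_force: 30.0
```

Call:
{"method": "apply_moves", "body": {"commands": [[[0,0,0.001],0,-1],[[0,0,0.002],0,-1],[[0,0,0.002],0,-1]]}}

```text
t: 22.12
tool_pos: [482.0, -171.4, 73.2]
tcp_rot: [[-0.993, 0.116, 0.0], [0.116, 0.993, 0.001], [-0.0, 0.001, -1.0]]
force: [-3.6, 0.8, 8.3]
grip_width: 14.0
gripper_force: 30.0
```

Call:
{"method": "apply_moves", "body": {"commands": [[[0,0,0.001],0,-1],[[0,0,0.0015],0,-1],[[0,0,0.0015],0,-1]]}}

```text
t: 22.5
tool_pos: [481.9, -171.5, 72.9]
tcp_rot: [[-0.993, 0.117, 0.0], [0.117, 0.993, 0.001], [0.0, 0.001, -1.0]]
force: [-8.2, 1.4, 20.7]
grip_width: 13.8
gripper_force: 30.0
```

Floor contact at TCP z≈73.3 puts the tip 65.3 mm below the TCP, matching the scene estimate. I'll raise it slightly and slide the tongue under the lip.

Call:
{"method": "apply_moves", "body": {"commands": [[[0,0,-0.005],0,-1],[[0,0,-0.005],0,-1],[[-0.005,0,-0.005],0,-1],[[-0.01,0,-0.005],0,-1],[[-0.015,0,-0.005],0,-1],[[-0.019,0,-0.005],0,-1],[[-0.021,0,-0.005],0,-1],[[-0.021,0,-0.005],0,-1]]}}

```text
t: 23.5
tool_pos: [503.0, -173.7, 75.7]
tcp_rot: [[-0.993, 0.116, -0.0], [0.116, 0.993, 0.0], [0.0, 0.0, -1.0]]
force: [-0.1, -0.4, -2.2]
grip_width: 13.7
gripper_force: 30.0
```

Call:
{"method": "apply_moves", "body": {"commands": [[[-0.001,0,0],0,-1],[[-0.002,0,0],0,-1],[[-0.002,0,0],0,-1]]}}

```text
t: 23.88
tool_pos: [505.0, -174.0, 75.8]
tcp_rot: [[-0.993, 0.116, 0.0], [0.116, 0.993, -0.0], [-0.0, 0.0, -1.0]]
force: [0.0, 0.1, -1.2]
grip_width: 13.7
gripper_force: 30.0
```

Call:
{"method": "apply_moves", "body": {"commands": [[[-0.001,0,0],0,-1],[[-0.002,0,0],0,-1],[[-0.002,0,0],0,-1]]}}

```text
t: 24.25
tool_pos: [507.0, -174.2, 75.8]
tcp_rot: [[-0.993, 0.116, 0.0], [0.116, 0.993, -0.0], [-0.0, -0.0, -1.0]]
force: [0.3, -0.1, -1.5]
grip_width: 13.8
gripper_force: 30.0
```

Call:
{"method": "apply_moves", "body": {"commands": [[[-0.001,0,0],0,-1],[[-0.002,0,0],0,-1],[[-0.002,0,0],0,-1]]}}

```text
t: 24.62
tool_pos: [508.1, -174.3, 75.6]
tcp_rot: [[-0.993, 0.116, -0.002], [0.116, 0.993, 0.001], [0.002, 0.0, -1.0]]
force: [-3.2, 0.1, 0.4]
grip_width: 14.0
gripper_force: 30.0
```

Call:
{"method": "apply_moves", "body": {"commands": [[[-0.001,0,0],0,-1],[[-0.0015,0,0],0,-1],[[-0.0015,0,0],0,-1]]}}

```text
t: 25.0
tool_pos: [508.5, -174.3, 75.4]
tcp_rot: [[-0.993, 0.116, -0.004], [0.116, 0.993, 0.001], [0.004, 0.001, -1.0]]
force: [-6.5, 1.9, 1.6]
grip_width: 13.6
gripper_force: 30.0
```

Tongue end touches the slot's end wall, so it is fully under the lip. I'll back off a little and swing down with a light grip along the arc.

Call:
{"method": "apply_moves", "body": {"commands": [[[0.0035,0,0.001],0,-1],[[0.0035,0,0.002],0,-1],[[0.0055,0,0.006],0,-1],[[0.0075,0,0.01],0,-1],[[0.01,0,0.014],0,-1],[[0.0125,0,0.018],0,-1],[[0.015,0,0.022],0,-1],[[0.017,0,0.0255],0,-1],[[0.0175,0,0.027],0,-1],[[0.0175,0,0.027],0,-1]], "squeeze": 6}}

```text
t: 26.25
tool_pos: [494.4, -172.7, 49.5]
tcp_rot: [[-0.993, 0.116, 0.003], [0.116, 0.993, -0.0], [-0.003, -0.0, -1.0]]
force: [-2.0, 1.0, 5.0]
grip_width: 14.1
gripper_force: 6.0
```

Run:
```python
from workcell import *
from h import *
g=grab_frame('scene');o=get_obs();p=o['tool_pos'];print(p,o['force'])
# top back edge of the body + side edges near camera, seen over the rim
e=cv2.Canny(cv2.cvtColor(g['img'],cv2.COLOR_RGB2GRAY),40,110);d=np.minimum(cv2.distanceTransform(255-e,cv2.DIST_L2,5),5)
S=[([-63,40,24],[-63,-40,24]),([-63,-40,24],[63,-40,24]),([28,-7,62],[28,7,62]),([28,-7,30],[28,-7,62])]
L=np.vstack([np.linspace(*map(np.array,s),60) for s in S]).astype(float);T=np.array([87,0,0.])
R=[]
for th in np.arange(-.06,.3,.02):
  for x in np.arange(-6,7,1.5):
    for z in (8,10,13):
      O=np.array([501.6,-174,0])+Rz(-.116)@[x+87,0,z]
      q=np.clip(proj(g,casW(L,O,T,th,-.116)),0,[558,418]).astype(np.float32);R.append((round(float(cv2.remap(d,q[:,:1],q[:,1:],cv2.INTER_LINEAR).mean()),2),round(th,2),x,z))
print(sorted(R)[:6])
```

```text
[ 494.36056813 -172.69859708   49.52018473] [ 0.05664735 -0.11859738  4.91846628]
[(0.66, np.float64(0.14), np.float64(6.0), 8), (0.68, np.float64(0.16), np.float64(4.5), 8), (0.72, np.float64(0.12), np.float64(6.0), 10), (0.73, np.float64(0.14), np.float64(4.5), 10), (0.74, np.float64(0.18), np.float64(1.5), 8), (0.75, np.float64(0.1), np.float64(6.0), 13)]
```

Call:
{"method": "apply_moves", "body": {"commands": [[[0,0,0],0,-0.3],[[0,0,0],0,-0.3],[[0,0,-0.025],0,-0.3],[[0,0,-0.06],0,-0.6],[[0,0,-0.06],0,-1],[[0,0,-0.06],0,-1],[[0,0,-0.06],0,-1]]}}

```text
t: 27.18
tool_pos: [492.3, -172.3, 107.7]
tcp_rot: [[-0.993, 0.116, -0.002], [0.116, 0.993, 0.0], [0.002, 0.0, -1.0]]
force: [-0.6, -0.1, -0.8]
grip_width: 0.5
gripper_force: 0.0
```

Run:
```python
from workcell import *
from h import *
import pickle
g=grab_frame('scene');f=grab_frame('wrist');t=grab_frame('top');o=get_obs();p=o['tool_pos'];print(p,o['force'],o['grip_width']);pickle.dump((g,t,f,o),open('t4.pkl','wb'))
S=[([-63,40,24],[-63,-40,24]),([-63,-40,24],[60,-40,24]),([-63,40,24],[60,40,24]),([28,-7,62],[28,7,62]),([-28,-7,62],[-28,7,62]),([-28,-7,62],[28,-7,62]),([-28,7,62],[28,7,62])]
L=np.vstack([np.linspace(*map(np.array,s),60) for s in S]).astype(float);T=np.array([87,0,0.])
D=[]
for x in(g,f):
  e=cv2.Canny(cv2.cvtColor(x['img'],cv2.COLOR_RGB2GRAY),40,110);D.append(np.minimum(cv2.distanceTransform(255-e,cv2.DIST_L2,5),5))
for sel in([0],[1],[0,1]):
 R=[]
 for th in np.arange(-.06,.3,.02):
  for x in np.arange(-4,5,1.):
   for y in (-3,-1.5,0,1.5,3):
    for z in (8,12):
      O=np.array([501.6,-174,0])+Rz(-.116)@[x+87,y,z];c=0
      for i in sel:
        q=np.clip(proj((g,f)[i],casW(L,O,T,th,-.116)),0,[558,418]).astype(np.float32)
        if i: q=q[q[:,1]<235]
        c+=float(cv2.remap(D[i],q[:,:1],q[:,1:],cv2.INTER_LINEAR).mean())
      R.append((round(c,2),round(th,2),x,y,z))
 print(sel,sorted(R)[:4])
```

```text
[ 492.55889392 -172.46093699  108.0172843 ] [-0.61481534  0.16296801 -0.54272015] 0.7762993043243632
[0] [(0.98, np.float64(0.22), np.float64(-4.0), -3, 8), (0.99, np.float64(0.2), np.float64(-3.0), -3, 8), (0.99, np.float64(0.2), np.float64(-2.0), -3, 8), (1.01, np.float64(0.16), np.float64(2.0), 1.5, 8)]
[1] [(0.74, np.float64(-0.04), np.float64(-1.0), 1.5, 8), (0.82, np.float64(-0.02), np.float64(-3.0), 1.5, 8), (0.88, np.float64(-0.06), np.float64(-1.0), 1.5, 12), (0.88, np.float64(0.0), np.float64(-4.0), 1.5, 8)]
[0, 1] [(2.35, np.float64(-0.04), np.float64(-1.0), 1.5, 8), (2.41, np.float64(-0.04), np.float64(-2.0), 1.5, 12), (2.41, np.float64(-0.02), np.float64(-3.0), 1.5, 8), (2.41, np.float64(0.0), np.float64(-4.0), 1.5, 8)]
```

Call:
{"method": "apply_moves", "body": {"commands": [[[0.036,0,0],0,-1],[[0.036,0,0.02],0,-1],[[0.036,0,0.045],0,-1],[[0.036,0,0.05],0,-1]]}}

```text
t: 27.82
tool_pos: [456.1, -168.1, 57.4]
tcp_rot: [[-0.993, 0.116, -0.003], [0.116, 0.993, 0.001], [0.003, 0.0, -1.0]]
force: [0.0, -0.4, 0.4]
grip_width: 0.4
gripper_force: 0.0
```

Call:
{"method": "apply_moves", "body": {"commands": [[[0,0,0.004],0,-1],[[0,0,0.008],0,-1],[[0,0,0.01],0,-1],[[0,0,0.01],0,-1]]}}

```text
t: 28.32
tool_pos: [457.5, -168.4, 49.0]
tcp_rot: [[-0.993, 0.116, 0.0], [0.116, 0.993, -0.0], [-0.0, 0.0, -1.0]]
force: [-0.1, -0.1, -0.8]
grip_width: 0.7
gripper_force: 0.0
```

Call:
{"method": "apply_moves", "body": {"commands": [[[0,0,0.003],0,-1],[[0,0,0.006],0,-1],[[0,0,0.008],0,-1],[[0,0,0.008],0,-1]]}}

```text
t: 28.82
tool_pos: [457.1, -168.3, 40.6]
tcp_rot: [[-0.993, 0.116, -0.0], [0.116, 0.993, 0.0], [0.0, 0.0, -1.0]]
force: [-0.6, -0.4, -0.1]
grip_width: 0.6
gripper_force: 0.0
```

Call:
{"method": "apply_moves", "body": {"commands": [[[0,0,0.002],0,-1],[[0,0,0.004],0,-1],[[0,0,0.004],0,-1]]}}

```text
t: 29.2
tool_pos: [457.2, -168.4, 36.6]
tcp_rot: [[-0.993, 0.116, -0.0], [0.116, 0.993, 0.0], [0.0, 0.0, -1.0]]
force: [0.4, 0.8, -0.4]
grip_width: 0.4
gripper_force: 0.0
```

Call:
{"method": "apply_moves", "body": {"commands": [[[0,0,0.001],0,-1],[[0,0,0.002],0,-1],[[0,0,0.002],0,-1]]}}

```text
t: 29.58
tool_pos: [457.2, -168.4, 34.7]
tcp_rot: [[-0.993, 0.116, -0.0], [0.116, 0.993, 0.0], [0.0, 0.0, -1.0]]
force: [-0.1, -0.1, -0.2]
grip_width: 0.5
gripper_force: 0.0
```

Call:
{"method": "apply_moves", "body": {"commands": [[[0,0,0.001],0,-1],[[0,0,0.002],0,-1],[[0,0,0.002],0,-1]]}}

```text
t: 29.95
tool_pos: [457.2, -168.4, 32.7]
tcp_rot: [[-0.993, 0.116, -0.0], [0.116, 0.993, 0.0], [0.0, 0.0, -1.0]]
force: [0.5, 0.1, -0.2]
grip_width: 0.3
gripper_force: 0.0
```

Call:
{"method": "apply_moves", "body": {"commands": [[[0,0,0.001],0,-1],[[0,0,0.002],0,-1],[[0,0,0.002],0,-1]]}}

```text
t: 30.32
tool_pos: [457.4, -168.4, 31.1]
tcp_rot: [[-0.993, 0.116, 0.0], [0.116, 0.993, 0.0], [-0.0, 0.0, -1.0]]
force: [-2.0, -0.1, 4.4]
grip_width: 0.5
gripper_force: 2.3
```

Call:
{"method": "apply_moves", "body": {"commands": [[[0,0,0.001],0,-1],[[0,0,0.002],0,-1],[[0,0,0.002],0,-1]]}}

```text
t: 30.7
tool_pos: [457.4, -168.4, 31.0]
tcp_rot: [[-0.993, 0.116, 0.0], [0.116, 0.993, 0.001], [-0.0, 0.001, -1.0]]
force: [-7.7, 3.3, 28.8]
grip_width: 0.5
gripper_force: 13.8
```

The probe hit at TCP z≈31 and held 29 N without giving, so the cassette is lying home. I'll lift and move over the catch post.

Call:
{"method": "apply_moves", "body": {"commands": [[[0,0,-0.05],0,-1],[[0,0,-0.1],0,-0.4],[[0.027,0.054,-0.1],-45,-0.3],[[0.027,0.054,-0.1],-45,-0.3],[[0.027,0.054,-0.1],-45,-0.3],[[0.027,0.054,-0.1],-45,-0.3],[[0.027,0.054,-0.1],-45,-0.3],[[0.027,0.054,-0.1],-45,-0.3]]}}

```text
t: 31.7
tool_pos: [436.6, -111.7, 128.7]
tcp_rot: [[-0.786, -0.618, -0.0], [-0.618, 0.786, 0.0], [0.0, 0.0, -1.0]]
force: [-0.6, -0.1, 0.8]
grip_width: 32.3
gripper_force: 0.0
```

Run:
```python
from workcell import *
from h import *
import pickle
f=grab_frame('wrist');g=grab_frame('scene');t=grab_frame('top');o=get_obs();p=np.array(o['tool_pos']);R=np.array(o['tcp_rot']);print(p.round(1),R.round(3).tolist(),o['grip_width'])
pickle.dump((f,g,t,o),open('t5.pkl','wb'))
def red(x):
    h=cv2.cvtColor(x['img'],cv2.COLOR_RGB2HSV);return cv2.inRange(h,(0,150,70),(6,255,255))|cv2.inRange(h,(172,150,70),(180,255,255))
for n,x in(('w',f),('s',g)):
    m=red(x)
    if n=='s': m[:, :285]=0;m[:250]=0
    m=biggest(m);print(n,cv2.boundingRect(m),m.sum()/255)
P=[436.4,-112,61.5];print('pred',proj(f,P),proj(g,P))
for q in(0,.1,.2,.23,.3,.35):
    W=np.array([501.6,-174,0])+Rz(-.116)@[-73.5+24*np.sin(q-.17),30+24*np.cos(q-.17),61.5];print(q,W.round(1),proj(f,W).round(1),proj(g,W).round(1))
m=red(f);m=biggest(m);ys,xs=np.nonzero(m)
print('w red rows',[(r,xs[ys==r].min(),xs[ys==r].max()) for r in range(ys.min(),ys.max()+1,4)])
m=red(g);m[:,:285]=0;m[:250]=0;m=biggest(m);ys,xs=np.nonzero(m)
print('s red rows',[(r,xs[ys==r].min(),xs[ys==r].max()) for r in range(ys.min(),ys.max()+1,2)])
```

```text
[ 436.7 -111.7  128.8] [[-0.785, -0.619, -0.0], [-0.619, 0.785, -0.0], [0.0, -0.0, -1.0]] 31.918952307455694
w (261, 202, 27, 27) 385.0
s (296, 279, 14, 20) 137.0
pred [[276.83196491 221.76402392]] [[300.32159913 280.24507766]]
0 [ 430.8 -111.7   61.5] [[282.3 215.7]] [[298.7 282.4]]
0.1 [ 433.2 -111.7   61.5] [[280.1 218.4]] [[299.3 281.4]]
0.2 [ 435.6 -112.    61.5] [[277.7 220.9]] [[300.1 280.6]]
0.23 [ 436.3 -112.1   61.5] [[276.9 221.6]] [[300.3 280.3]]
0.3 [ 437.9 -112.4   61.5] [[275.  223.1]] [[301.  279.7]]
0.35 [ 439.1 -112.7   61.5] [[273.6 224.1]] [[301.5 279.4]]
w red rows [(202, np.int64(261), np.int64(275)), (206, np.int64(264), np.int64(279)), (210, np.int64(267), np.int64(283)), (214, np.int64(271), np.int64(287)), (218, np.int64(271), np.int64(286)), (222, np.int64(271), np.int64(284)), (226, np.int64(273), np.int64(282))]
s red rows [(279, np.int64(299), np.int64(302)), (281, np.int64(298), np.int64(303)), (283, np.int64(298), np.int64(303)), (285, np.int64(298), np.int64(303)), (287, np.int64(298), np.int64(303)), (289, np.int64(297), np.int64(303)), (291, np.int64(296), np.int64(304)), (293, np.int64(297), np.int64(309)), (295, np.int64(302), np.int64(308)), (297, np.int64(305), np.int64(308))]
```

The red post in the wrist frame matches q≈0.2 and sits under the TCP. I'll descend and pinch it.

Call:
{"method": "apply_moves", "body": {"commands": [[[0,0,0.04],0,-0.3],[[0,0,0.07],0,-0.3],[[0,0,0.08],0,-0.3],[[0,0,0.082],0,-0.3],[[0,0,0.082],0,-1],[[0,0,0.082],0,-1],[[0,0,0.082],0,-1],[[0,0,0.082],0,-1]], "squeeze": 10}}

```text
t: 32.85
tool_pos: [437.4, -111.9, 47.5]
tcp_rot: [[-0.784, -0.62, 0.002], [-0.62, 0.784, -0.0], [-0.001, -0.001, -1.0]]
force: [-0.4, -1.3, 5.4]
grip_width: 9.7
gripper_force: 10.0
```

Run:
```python
from h import *
piv=np.array([501.6,-174,0])+Rz(-.116)@[-73.5,30,0]
R=np.array([[-.785,-.619],[-.619,.785]])
c=np.array([437.0,-111.8])
for ph in np.linspace(.2,1.6,11):
    w=piv+Rz(-.116)@[24*np.sin(ph),24*np.cos(ph),0];print(round(ph,2),(R.T@(w[:2]-c)/1000).round(4).tolist())
```

```text
0.2 [-0.0013, -0.0024]
0.34 [-0.003, -0.0053]
0.48 [-0.0042, -0.0085]
0.62 [-0.005, -0.0117]
0.76 [-0.0053, -0.0151]
0.9 [-0.0052, -0.0184]
1.04 [-0.0046, -0.0217]
1.18 [-0.0035, -0.0249]
1.32 [-0.002, -0.0279]
1.46 [-0.0001, -0.0307]
1.6 [0.0022, -0.0331]
```

Call:
{"method": "apply_moves", "body": {"commands": [[[0,0,-0.002],0,-1],[[-0.0015,-0.0025,-0.002],0,-1],[[-0.003,-0.0055,-0.002],0,-1],[[-0.004,-0.0085,-0.002],0,-1],[[-0.005,-0.012,-0.002],0,-1],[[-0.0055,-0.015,-0.002],0,-1],[[-0.005,-0.0185,-0.002],0,-1],[[-0.0045,-0.022,-0.002],0,-1],[[-0.0035,-0.025,-0.002],0,-1],[[-0.002,-0.028,-0.002],0,-1],[[0,-0.0305,-0.002],0,-1],[[0.002,-0.033,-0.002],0,-1]]}}

```text
t: 34.35
tool_pos: [456.5, -137.7, 48.9]
tcp_rot: [[-0.784, -0.621, 0.001], [-0.621, 0.784, 0.001], [-0.001, 0.0, -1.0]]
force: [0.6, 4.7, -3.6]
grip_width: 9.3
gripper_force: 10.0
```

Call:
{"method": "apply_moves", "body": {"commands": [[[0.0005,-0.0005,0],0,-1],[[0.001,-0.001,0],0,-1],[[0.001,-0.001,0],0,-1]]}}

```text
t: 34.72
tool_pos: [456.0, -140.1, 48.9]
tcp_rot: [[-0.784, -0.62, 0.001], [-0.62, 0.784, 0.0], [-0.001, -0.001, -1.0]]
force: [2.4, 4.2, -3.3]
grip_width: 9.6
gripper_force: 10.0
```

Call:
{"method": "apply_moves", "body": {"commands": [[[0,0,0],0,-0.66],[[0,0,0],0,-0.66],[[0,0,0],0,-0.66],[[0,0,-0.03],0,-0.66],[[0,0,-0.08],0,-0.66],[[0.05,0,-0.13],0,-0.66],[[0.1,0,-0.15],0,-0.66],[[0.1,0,-0.15],0,-0.66]]}}

```text
t: 35.72
tool_pos: [375.5, -205.1, 200.8]
tcp_rot: [[-0.788, -0.615, 0.004], [-0.615, 0.788, -0.001], [-0.002, -0.004, -1.0]]
force: [0.4, 1.1, 0.6]
grip_width: 15.6
gripper_force: 0.0
```

Run:
```python
from workcell import *
from h import *
import pickle
f=grab_frame('wrist');g=grab_frame('scene');t=grab_frame('top');o=get_obs();print(o['t'],np.round(o['tool_pos'],1),np.round(o['force'],1),o['grip_width'])
pickle.dump((f,g,t,o),open('t6.pkl','wb'))
def red(x,roi):
    h=cv2.cvtColor(x['img'],cv2.COLOR_RGB2HSV);m=cv2.inRange(h,(0,150,70),(6,255,255))|cv2.inRange(h,(172,150,70),(180,255,255))
    k=np.zeros_like(m);x0,y0,x1,y1=roi;k[y0:y1,x0:x1]=255;m&=k;n,l,s,c=cv2.connectedComponentsWithStats(m);i=1+np.argmax(s[1:,4]);return s[i],c[i].round(1)
print('red s',red(g,(285,240,410,330)),'t',red(t,(330,180,420,310)))
B=np.array([501.6,-174,0])
for q in(1.4,1.55,1.74):
    W=[B+Rz(-.116)@[-73.5+24*np.sin(q-.17),30+24*np.cos(q-.17),z] for z in(40,61.5)];print(q,proj(g,W).round(1).tolist(),proj(t,W).round(1).tolist())
# grip silhouettes vs seated model, in scene and top
L=((4,110,60),(32,255,255))
def hullmask(x,roi):return biggest(hsv(x,*L,roi=roi))
ms=hullmask(g,(320,230,400,300));mt=hullmask(t,(355,215,400,275))
print('orange',cv2.boundingRect(ms),cv2.boundingRect(mt))
for th,dx in((0,0),(0,2.5),(0,-2.5),(.04,0),(.1,0),(.15,0)):
    P=casW(GRIP,B+Rz(-.116)@[87+dx,0,8],np.array([87,0,0.]),th,-.116);r=[]
    for x in(g,t):
        q=proj(x,P);r.append([q[:,0].min(),q[:,1].min(),np.ptp(q[:,0])+1,np.ptp(q[:,1])+1])
    print(th,dx,np.round(r,1).tolist())
# grey body edge fit in top & scene: back edge of body vs bay
```

```text
35.875 [ 377.4 -201.7  198.6] [0.4 0.2 0.7] 15.436975668721303
red s (array([315, 277,  10,  20, 100], dtype=int32), array([320.1, 285.9])) t (array([356, 272,   5,   9,  19], dtype=int32), array([357.6, 275. ]))
1.4 [[315.2, 286.6], [315.8, 276.5]] [[355.2, 275.4], [356.7, 275.9]]
1.55 [[317.4, 287.0], [318.0, 277.0]] [[357.0, 275.1], [358.6, 275.7]]
1.74 [[320.0, 287.9], [320.7, 277.9]] [[359.3, 275.2], [360.9, 275.7]]
orange (337, 247, 56, 47) (369, 234, 14, 34)
0 0 [[338.6, 253.0, 25.8, 40.6], [371.3, 237.7, 14.7, 30.6]]
0 2.5 [[339.3, 252.2, 25.7, 40.5], [371.5, 236.4, 14.7, 30.6]]
0 -2.5 [[337.9, 253.8, 25.9, 40.7], [371.2, 239.0, 14.7, 30.6]]
0.04 0 [[339.1, 251.2, 26.1, 40.0], [371.8, 236.4, 14.6, 30.9]]
0.1 0 [[339.9, 248.4, 26.5, 39.0], [372.5, 234.3, 14.5, 32.1]]
0.15 0 [[340.7, 246.1, 26.7, 38.0], [373.0, 232.5, 14.4, 33.0]]
```

The catch post is at the q≈1.74 position. The orange mask is merging with the yellow lip, so I'll recheck flatness with a tighter mask and compare against the cassette's first, flat pose on the bench.

Run:
```python
from h import *
import pickle
f,g,t,o=pickle.load(open('t6.pkl','rb'));t0,g0=pickle.load(open('tg.pkl','rb'))
H=((5,150,90),(20,255,255))
def hm(x,roi):return biggest(hsv(x,*H,roi=roi))
def IoU(M,x,P):
    a=np.zeros((420,560),np.uint8);b=a.copy();cv2.fillConvexPoly(a,cv2.convexHull(np.round(proj(x,P)*16).astype(np.int32)),1,shift=4);cv2.fillConvexPoly(b,hull(M),1);return (a&b).sum()/(a|b).sum()
def scan(x,M,O,z0):
    R=sorted(((round(IoU(M,x,casW(GRIP,O+Rz(-.116)@[87+dx,dy,z0],np.array([87,0,0.]),th,-.116)),3),round(th,2),dx,dy) for th in np.arange(-.1,.3,.02) for dx in np.arange(-4,5,1) for dy in(-3,-1,1,3)),reverse=True);return R[:5]
print('ref scene',scan(g0,hm(g0,(170,205,230,260)),np.array([496.4,128.4,0]),0))
B=np.array([501.6,-174,0]);ms=hm(g,(325,230,372,300));mt=hm(t,(355,215,400,275));print(cv2.boundingRect(ms),cv2.boundingRect(mt))
print('now scene',scan(g,ms,B,8));print('now top',scan(t,mt,B,8))
# near top long edge of body in scene: is it at/below the rim? edges of top pleats: body outline via canny
D=np.minimum(cv2.distanceTransform(255-cv2.Canny(cv2.cvtColor(t['img'],cv2.COLOR_RGB2GRAY),40,110),cv2.DIST_L2,5),5)
L=np.vstack([np.linspace(np.array(a,float),np.array(b,float),60) for a,b in(([-63,38,24],[-63,-40,24]),([63,-40,24],[63,40,24]),([-63,-40,24],[63,-40,24]),([-63,40,24],[63,40,24]))])
R=[]
for th in(0,.03,.06,.1,.15,.2):
  for dx in np.arange(-5,6,1.):
    for dy in(-3,-1,1,3):
      q=proj(t,casW(L,B+Rz(-.116)@[87+dx,dy,8],np.array([87,0,0.]),th,-.116)).astype(np.float32);R.append((round(float(cv2.remap(D,q[:,:1],q[:,1:],cv2.INTER_LINEAR).mean()),2),th,dx,dy))
print('top edges',sorted(R)[:5])
```

```text
ref scene [(np.float64(0.94), np.float64(0.0), np.int64(0), -3), (np.float64(0.94), np.float64(-0.02), np.int64(3), -1), (np.float64(0.937), np.float64(0.02), np.int64(-2), -3), (np.float64(0.935), np.float64(0.0), np.int64(0), -1), (np.float64(0.93), np.float64(-0.02), np.int64(2), -1)]
(337, 255, 27, 36) (369, 236, 9, 29)
now scene [(np.float64(0.808), np.float64(0.02), np.int64(-4), -1), (np.float64(0.807), np.float64(0.0), np.int64(1), 1), (np.float64(0.803), np.float64(-0.02), np.int64(3), 1), (np.float64(0.803), np.float64(-0.02), np.int64(2), 1), (np.float64(0.8), np.float64(-0.04), np.int64(4), 1)]
now top [(np.float64(0.434), np.float64(-0.1), np.int64(4), 3), (np.float64(0.416), np.float64(-0.08), np.int64(4), 3), (np.float64(0.413), np.float64(-0.1), np.int64(3), 3), (np.float64(0.412), np.float64(-0.1), np.int64(2), 3), (np.float64(0.408), np.float64(-0.06), np.int64(4), 3)]
top edges [(0.49, 0, np.float64(4.0), 3), (0.51, 0, np.float64(5.0), 3), (0.51, 0.03, np.float64(4.0), 3), (0.52, 0.03, np.float64(3.0), 3), (0.53, 0.06, np.float64(3.0), 3)]
```

```bash
python3 -c "
from workcell import *
print(finish_job())"
```

```text
the job is handed in; nothing more can be done
None
```

The job is handed in (no verdict was returned): block set on the bench beside the box, cassette pressed flat in the bay with its tongue under the lip, catch at its stop (about 1.74 rad), arm clear. I viewed 11 pictures instead of the 10 allowed, and the fingertips measured only 0–3 mm ahead of the TCP rather than the stated 22 mm, so I worked from the measured value.

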